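# File a sample plate in the lever arch price file

## Robot

A 6-joint arm with a two-finger parallel gripper is mounted at the origin on the work surface. World frame = base frame: x ahead of the robot, y to its left, z up, the work surface at z = 0. Lengths are in m, angles in degrees, forces in N, time in s.
With the tool pointing down it reaches from about 0.375 to 0.9 m from the base axis. Payload 3.1 kg.
Tool frame: the origin (TCP) lies at the very end of the fingers, on their centre line; the grasp point (between the pads) lies 19 mm behind it; z points along the fingers, y is the direction in which the jaws open and shut (so a half turn about z gives the same grasp; the last joint's range is limited). The gripper opens to 87 mm and grips with 3 to 60 N. Pads are 19 mm wide; open, the fingers measure 117 mm over their backs; the gripper's body (75 mm by 190 mm) begins 51 mm behind the grasp point.
Start: joints at [-83.738, 30.224, 82.088, -0, 67.689, -10.227], TCP at [0.177, -0.599, 0.223] pointing down, gripper open.
Joint ranges: [-176.69, 176.69], [-43.24, 126.21], [12.49, 139.97], [-82, 262], [0, 151.66], [-163.58, 163.58]. Speed limits (degrees/s): [159.86, 159.86, 180, 180, 180, 180].

## Interface

Orientations are given as a 3x3 rotation matrix whose columns are the frame's x, y, z axes.
In Python, from rig import read_state, capture, hand_in gives the robot as it stands. The module is installed in compiled form; this text tells all that it offers.
- The arm moves only by the tool send_rows, never from a script. Its argument "moves" is one flat list of numbers, 7 for each row, row after row: the turn, a rotation vector about the world's x, y, z in degrees, then the shift along the world's x, y, z in cm, then the gripper's target within -1 to 1 (fully open at 1, half-way at 0, shut at -1). In form: [rx, ry, rz, tx, ty, tz, hand, rx, ry, rz, tx, ty, tz, hand, ...]. A call has 1 to 20 rows; each row shifts and turns the commanded pose from where the row before left it; what a row does not reach is not made up. A row lasts 1/10 s, in which the tool goes at most 50 mm and 8.59 degrees, less where a joint would pass 70% of its speed; a pose out of reach is approached as far as the arm can. A call with a gripper value outside its range is refused whole. The fingers move at their own pace and stop on an object; the grip force is fixed at half the most. Time passes only in rows, so rows that do not move let the fingers close. It gives the time, the measured TCP pose, the force and the opening at its end, in the units of the state.
- read_state(): the state, without advancing time (a new reading comes with each control period).
- capture(name): name is "scene" or "side" or "wrist"; returns a dict with "pixels" (420x560x3 uint8, red, green, blue), "vertical_fov" (degrees; the focal length in pixels is half the picture's height over the tangent of half this angle, whatever the lens; pixels are square), "cx", "cy" (the principal point, pixels), "rvec" (rotation vector, rad) and "tvec" (3), from world to camera coordinates, as OpenCV has them. Camera axes: x right, y down, z forward; pixel columns grow to the right and rows downward; lengths in m; the calibration is good to about 2 mm. A picture is of the moment at which its call begins. There is no depth.
- hand_in(): hands the job in, once; it reports no verdict.
The state is a dict: "time_s": time; "joint_positions": joint angles; "qvel": joint speeds; "tau": joint torques, N m; "position": TCP position; "tcp_rot": TCP orientation; "force": force on the tool from outside, world axes, zero at the start; "moment": the same for the moment, N m; "opening": opening from 0.0 (shut) to 1.0 (fully open).
Only numpy, scipy, OpenCV 4.12 (cv2) and the standard library are available. Lean on these libraries where they do the work, as an engineer would, in place of code of your own. Each camera call takes 0.05 s, during which the arm holds its last target.

## Task

Lift the red lever of the file to spring its rings open, put the green sample plate with the brass pull onto the two posts, pull side up, lying flat on the pages, then press the lever down fully home so that the rings are closed over it. Go gently: never push or pull on the lever, the posts or the file with more than about 20 N. Leave everything else where it is.

Things in the scene. Friction and masses are not known exactly. Their poses are not given: they have to be found in the camera images.
- file: blue lever arch file lying open, its covers fixed on the counter. Origin: on the counter, midway between the two posts; +x points from the pages to the spine and front cover, +y along the posts towards the red lever end, z up. Pages: a block covering x=-140 to +10, y=-125 to +105 mm, its top 16 mm up. Covers 3 to 4 mm thick, x=-145 to +307, y=-132 to +168 mm.
- post_left (a point): domed tip of the upright steel post at x=0, y=+40 mm in the file frame: 6 mm diameter, tip 46 mm above the counter (30 mm above the pages)
- post_right (a point): tip of the same kind of post at x=0, y=-40 mm
- bow_foot (a point): hinge line of the two steel bows (parallel to the file's y, at x=+35 mm, 10 mm up; this point is at y=0). Closed, the bows arch over at y=+40 and -40 mm to the post tips (top 55 mm up); they swing back towards +x as the lever rises, 0.9 rad per rad of lever. With them closed nothing goes onto the posts.
- lever (a joint): lever angle, rad: 0 = fully home (bows closed), 1.15 = fully up (bows open). Turns about the file's x at lever_hinge. Lifting takes about 3 N at its end; above about 0.2 its spring drives it up by itself. Pressing it down takes 6 to 13 N at its end, most around 0.5; below about 0.1 friction (1 to 3 N) holds it where it is left, so press it until it meets its solid stop at 0.
- mech (a joint): give of the whole ring mechanism (posts, bows, lever) in its springy cover, m, 0 at rest, up positive: 1 mm per 15 N of net push or pull on it, including pressing the lever against its stop. It is torn loose at 1.7 mm (25 N) either way. Squeezing the lever's block sideways between two fingers does not load it.
- lever_hinge (a point): lever pivot, in the file frame at (25, 70, 24) mm; its axes are the file's. Note: under load the lever's grip block rolls and creeps some mm between pinching fingers, so the lever lags behind the hand; read the lever or feel for the stop
- lever_tip (a point): centre of the red grip block at the end of the steel lever: 18 mm wide (file x), 18 mm along the lever, 14 mm thick; 90 mm from lever_hinge. At joint q the lever slopes up 0.2 + q rad from level towards the file's +y; at 0 the block is 42 mm above the counter. Rod 7 mm thick. Fingers can pinch the block across the file's x and turn about it, or push on it.
- plate: green plastic sample plate, 90 (x) x 120 (y) x 5 mm, 160 g nominal, with a brass bar pull on top; starts flat on the counter. Origin: centre of its underside, z up out of the pull side. Two 9 mm through holes at x=+33, y=+40 and -40 mm.
- pull (a point): centre of the plate's brass bar pull, at (-5, 0, 30) mm in the plate frame: a bar 12 mm wide (plate x), 64 mm long (plate y), 12 mm thick, on two legs at y=+24 and -24 mm; 19 mm of free height below the bar
- plate_knob: the other sample plate, same size but orange with a round dark steel knob; stays where it is. Origin: centre of the underside. Leave it alone.
- glue: white glue bottle, 60 mm across, 190 mm tall. Origin: centre of the underside. Leave it alone.
- spray: grey spray can, 54 mm across, 170 mm tall. Origin: centre of the underside. Leave it alone.
- tape: yellow roll of tape lying flat, 90 mm across, 25 mm high. Origin: centre of the underside. Leave it alone.
- driver: orange screwdriver lying on the counter. Leave it alone.
- anchors: yellow box, 110 x 70 x 50 mm. Origin: centre of the underside. Leave it alone.
Mind the look-alikes: they are no part of the job. Several things have the shape of the plate; the one meant has the colours described above.

How it is judged (in metres and radians):
On the way, in this order (a step that is already met when the one before it is completed fails the run):
1. the lever is up and the rings are open (value of joint lever above 1 rad), for 0.2 s.
2. the plate lies on the pages with both posts through its holes while the rings are open (x of plate in the frame of file between -0.038 and -0.028 m and y of plate in the frame of file between -0.005 and 0.005 m and z of plate in the frame of file below 0.019 m and angle between plate's own z axis and vertical below 0.06 rad and value of joint lever above 0.8 rad), for 0.2 s.
3. the lever is pressed fully home (value of joint lever below 0.03 rad), for 0.2 s.
At the end, for the whole second after the job is handed in: the green plate lies flat on the pages, pull up, both posts through its holes (its centre within 5 mm of the place on the posts, 33 mm to the pages' side of the post line; underside within 3 mm of the pages, tilt under 0.06 rad), at rest, and the lever is within 0.03 rad of fully down (x of plate in the frame of file between -0.038 and -0.028 m and y of plate in the frame of file between -0.005 and 0.005 m and z of plate in the frame of file below 0.019 m and angle between plate's own z axis and vertical below 0.06 rad and value of joint lever below 0.03 rad and linear speed of plate below 0.02 m/s); the robot touches nothing.
It fails at once if the ring mechanism is loaded with more than 25 N up or down (pushed out of place by 1.7 mm) (value of joint mech above 0.0017 m or value of joint mech below -0.0017 m).
It fails at once if the plate is pushed against the file with more than 45 N (all its contacts added up) (contact force between plate and file above 45 N).
It fails at once if another thing on the counter is moved by more than 20 mm (distance of any of plate_knob, glue, spray, tape, driver, anchors from where it was at the start of the episode above 0.02 m).
It also fails if it takes over 72 s, if anything falls off the work surface, if the arm or the gripper's body presses on something with over 40 N, if the wrist force passes 120 N, or if a joint passes its speed limit or range.

## Working session

There is one attempt and no reset: what is moved stays moved. The work goes in short steps, Python scripts to look and compute and a tool call to move; the robot and the scene stay as the last step left them, time stands still between calls to the robot, and variables do not carry over. Pictures are saved under pics/ and viewed, and the job is handed in when it is done.

Besides the shell and the picture viewer there is one more tool, called after "Emit:" as a command line: name --argument value ..., lists and objects as JSON in quotes. send_rows: Moves the arm, as the interface text tells. Its arguments: {"type":"object","properties":{"moves":{"type":"array","items":{"type":"number"}}},"required":["moves"]}

```bash
mkdir -p pics
cat > h.py <<'E'
import numpy as np,cv2
from rig import read_state,capture,hand_in
def cap(name,fn=None):
    c=capture(name)
    if fn: cv2.imwrite('pics/'+fn,cv2.cvtColor(c['pixels'],cv2.COLOR_RGB2BGR))
    return c
def cam(c):
    f=c['pixels'].shape[0]/2/np.tan(np.radians(c['vertical_fov'])/2)
    R=cv2.Rodrigues(np.array(c['rvec'],float))[0]; t=np.array(c['tvec'],float).ravel()
    return f,R,t
def ray(c,u,v):
    f,R,t=cam(c)
    d=R.T@np.array([(u-c['cx'])/f,(v-c['cy'])/f,1.]); return -R.T@t,d
def onz(c,u,v,z):
    o,d=ray(c,u,v); return o+d*(z-o[2])/d[2]
def proj(c,p):
    f,R,t=cam(c); q=R@np.array(p,float)+t
    return np.array([c['cx']+f*q[0]/q[2],c['cy']+f*q[1]/q[2]])
E
python3 - <<'E'
from h import *
import pickle
D={}
for n in ['scene','side','wrist']:
    c=cap(n,n+'0.png'); D[n]=c; f,R,t=cam(c); print(n,f,c['cx'],c['cy'],-R.T@t)
pickle.dump(D,open('c0.pkl','wb'))
print(read_state())
E
```

```text
scene 457.5704178903351 290.8026960566001 205.3244385159087 [1.06920187 0.58081049 1.34607575]
side 479.1420878662002 283.65813337384117 208.62261594266394 [ 1.15956067 -1.15294585  0.99184365]
wrist 357.7326291684425 279.74881425120657 215.54142159891384 [ 0.25366235 -0.57526246  0.38315485]
{'time_s': 0.15, 'joint_positions': array([-8.37363867e+01,  3.02656073e+01,  8.21401276e+01, -4.78872742e-04,
        6.76875290e+01, -1.02265226e+01]), 'qvel': array([-0.05417177, -0.1741955 , -0.11560354,  0.00845222, -0.01108959,
       -0.04766601]), 'tau': array([ 3.39500475e-04, -4.40432346e+01, -1.76842368e+01,  6.33043377e-02,
        5.52988693e-02, -1.03716645e-04]), 'position': array([ 0.17737878, -0.59872081,  0.22180511]), 'tcp_rot': array([[ 9.58867741e-01,  2.83853169e-01, -1.85279845e-04],
       [ 2.83853090e-01, -9.58866418e-01,  1.61720199e-03],
       [ 2.81389289e-04, -1.60327508e-03, -9.99998675e-01]]), 'force': array([ 0.44200216, -0.73302177, -0.04899162]), 'moment': array([-0.00618775,  0.00631312,  0.00994755]), 'opening': 1.0000555114497234}
```

View pics/scene0.png

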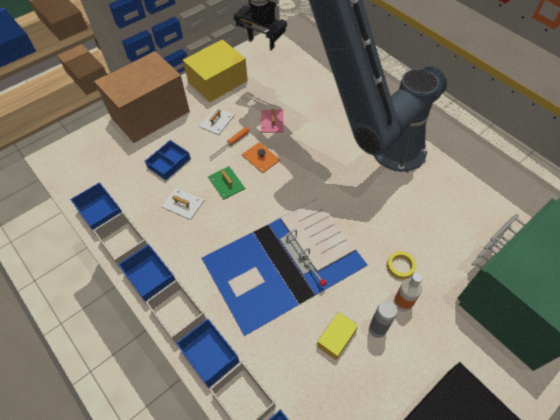

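View pics/side0.png

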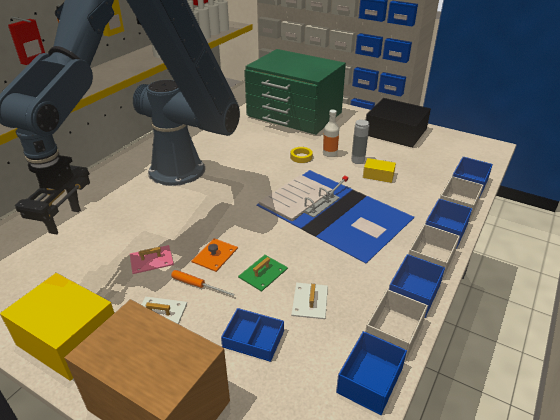

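View pics/wrist0.png

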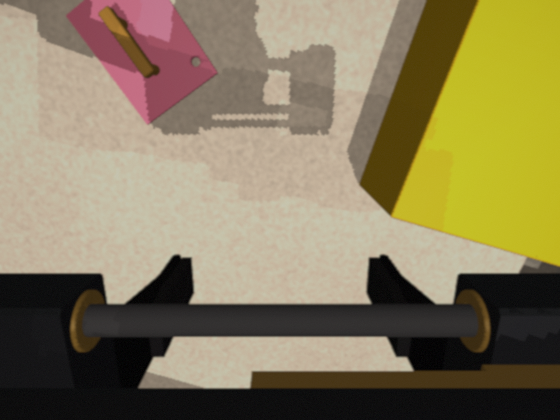

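Run:
```python
from h import *
import pickle
D=pickle.load(open('c0.pkl','rb'))
s=D['scene']['pixels'][:,:,::-1]; a=cv2.resize(s[150:220,190:290],None,fx=5,fy=5,interpolation=cv2.INTER_CUBIC)
b=cv2.resize(s[190:340,190:380],None,fx=4,fy=4,interpolation=cv2.INTER_CUBIC)
cv2.imwrite('pics/plate_s.png',a);cv2.imwrite('pics/file_s.png',b)
s=D['side']['pixels'][:,:,::-1]
cv2.imwrite('pics/file_d.png',cv2.resize(s[160:265,250:420],None,fx=4.5,fy=4.5,interpolation=cv2.INTER_CUBIC))
for n in ['scene','side']:
    c=D[n]; p=c['pixels'].astype(int); r,g,bl=p[...,0],p[...,1],p[...,2]
    M={'green':(g>r*1.6)&(g>bl*1.5)&(g>70),'red':(r>130)&(g<70)&(bl<80),'blue':(bl>1.5*g)&(bl>2.5*r)&(bl>100)}
    for k,m in M.items():
        m=m.astype(np.uint8)
        nn,l,st,ce=cv2.connectedComponentsWithStats(m)
        for i in range(1,nn):
            if st[i,4]>15: print(n,k,st[i],ce[i].round(1))
```

```text
scene green [209 167  35  32 520] [226.1 183.1]
scene red [320 280   6   5  21] [322.4 281.8]
scene blue [146 148  41  26 410] [167.  160.3]
scene blue [ 77 195  42  31 589] [ 97.  210.1]
scene blue [270 220  18  18 183] [278.7 228.1]
scene blue [ 203  234   94  100 4345] [249.6 283. ]
scene blue [304 251  62  43 951] [335.7 271.2]
scene blue [119 256  53  40 937] [146.6 275.7]
scene blue [ 177  327   59   55 1452] [207.  354.7]
side green [239 255  48  36 747] [262.7 273.6]
side red [325 137   7  14  72] [327.9 143.9]
side blue [390   1  26   5  43] [401.9   3. ]
side blue [357  34  25   6  39] [368.4  36.3]
side blue [386  39  24   5  40] [396.4  41.1]
side blue [355  68  22   6  43] [365.1  70.5]
side blue [381  73  24   7  46] [391.6  75.8]
side blue [351  99  22   7  44] [361.  101.7]
side blue [454 165  38  17 134] [474.5 175.9]
side blue [304 171  34  18 213] [320.4 179.2]
side blue [334 185  18  14 114] [341.7 190.9]
side blue [ 316  197   98   66 2892] [364.6 228.6]
side blue [427 208  45  24 303] [450.5 222.6]
side blue [277 213  38  15 199] [300.2 220. ]
side blue [391 262  54  39 692] [417.6 284.7]
side blue [ 222  309   62   43 1071] [254.5 333.3]
side blue [ 339  332   68   66 1544] [373.7 371. ]
side blue [347 397  34  18  44] [365.2 406. ]
```

View pics/plate_s.png

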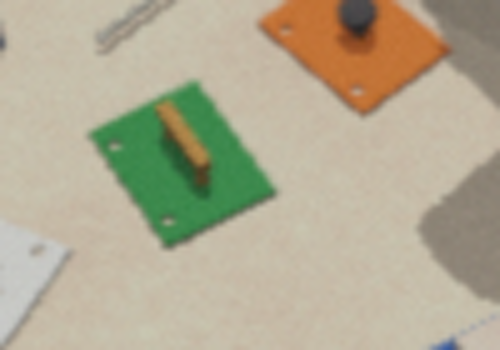

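View pics/file_s.png

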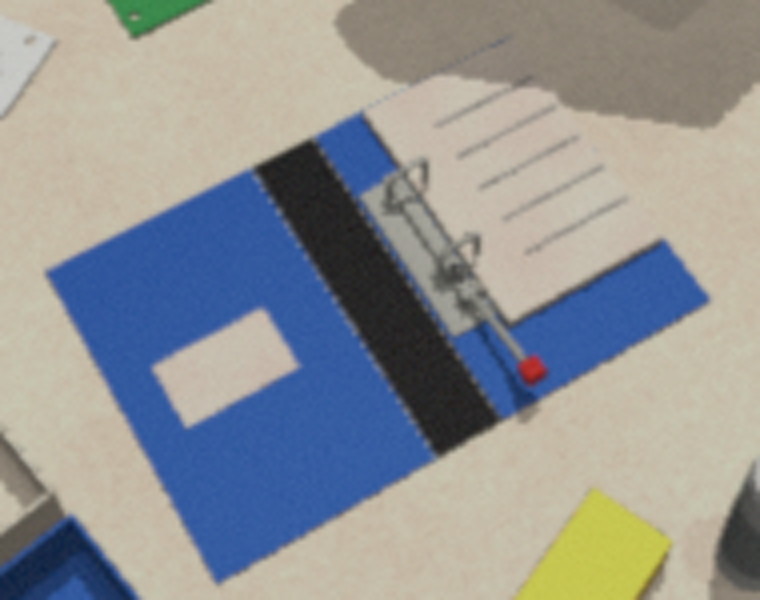

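View pics/file_d.png

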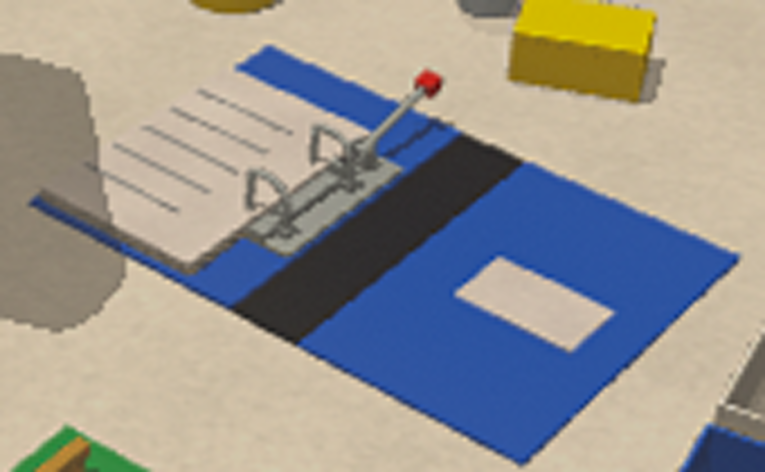

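```bash
cat > fit.py <<'E'
from h import *
def rigid2(A,B):
    A=np.array(A);B=np.array(B);a=A.mean(0);b=B.mean(0)
    H=(A-a).T@(B-b); th=np.arctan2(H[0,1]-H[1,0],H[0,0]+H[1,1])
    R=np.array([[np.cos(th),-np.sin(th)],[np.sin(th),np.cos(th)]])
    t=b-R@a; r=(A@R.T+t)-B
    return th,R,t,r
E
python3 - <<'E'
from fit import *
import pickle
D=pickle.load(open('c0.pkl','rb'))
S=[((244.5,335.75),(307,168)),((202,258),(307,-132)),((367,264.5),(-145,168))]
T=[((414,217.3),(307,168)),((366,263.1),(307,-132)),((257.8,205.1),(-145,-132)),((309.5,170.2),(-145,168))]
for nm,L in (('scene',S),('side',T)):
    B=[onz(D[nm],*p,0.0035)[:2] for p,_ in L]; A=[np.array(q)/1000 for _,q in L]
    th,R,t,r=rigid2(A,B); print(nm,'file',np.degrees(th),t,(r*1000).round(1).tolist())
# plate
c=D['scene']
P=[((90,135),None),((197,82),None),((275,193),None),((168,247),None)]
B=[onz(c,u/5+190,v/5+150,0.005)[:2] for (u,v),_ in P]; print(np.round(B,4),[np.linalg.norm(B[i]-B[(i+1)%4]).round(4) for i in range(4)])
H=[onz(c,u/5+190,v/5+150,0.005)[:2] for (u,v) in ((116,147),(168,221))]; print('holes',np.round(H,4),np.linalg.norm(H[0]-H[1]))
# corners: edge 0-3 is +x side (holes). B order
for A in ([(45,60),(-45,60),(-45,-60),(45,-60)],[(45,-60),(-45,-60),(-45,60),(45,60)]):
    th,R,t,r=rigid2(np.array(A)/1000,B); print('plate',np.degrees(th),t,(r*1000).round(1).tolist())
    pu=R@[-.005,0]+t; print(proj(c,[*pu,.03]),proj(D['side'],[*pu,.03]))
E
```

```text
scene file -9.858638952212193 [0.55871034 0.06960717] [[0.5, 0.7], [1.8, -2.6], [-2.3, 1.9]]
side file -10.14397490671378 [0.56334068 0.06640792] [[2.5, 2.0], [1.6, -0.8], [-4.9, -1.1], [0.8, -0.1]]
[[ 0.6311 -0.3657]
 [ 0.5426 -0.354 ]
 [ 0.5609 -0.2367]
 [ 0.6468 -0.2491]] [np.float64(0.0893), np.float64(0.1188), np.float64(0.0868), np.float64(0.1176)]
holes [[ 0.6231 -0.3444]
 [ 0.6335 -0.2671]] 0.07804888864205313
plate 171.16109009115206 [ 0.59533465 -0.30136872] [[-89.4, 11.9], [88.0, -13.6], [88.1, -12.3], [-86.7, 14.0]]
[224.44464562 179.09302981] [264.97358802 264.90496003]
plate -8.14151892446086 [ 0.59533465 -0.30136872] [[0.3, -1.5], [-0.3, -0.4], [-1.6, 1.1], [1.6, 0.8]]
[226.9225516  177.89047197] [262.37282156 263.39927904]
```

Run:
```python
from fit import *
import pickle
c=pickle.load(open('c0.pkl','rb'))['wrist']
f,R,t=cam(c); s=read_state(); T=s['tcp_rot']; o=-R.T@t
print('cam axes in tool',(T.T@R.T).round(3), 'origin in tool',(T.T@(o-s['position'])).round(4))
for uv in ((280,215),(280,0),(280,250),(0,100),(560,100)): print(uv,(onz(c,*uv,0)-s['position']).round(3), (T.T@(onz(c,*uv,0)-s['position'])).round(3))
```

```text
cam axes in tool [[ 0.001 -0.956 -0.292]
 [ 1.     0.001  0.   ]
 [ 0.    -0.292  0.956]] origin in tool [ 0.0798 -0.0011 -0.1613]
(280, 215) [-0.035 -0.009 -0.222] [-0.036 -0.001  0.222]
(280, 0) [ 0.169  0.051 -0.222] [ 0.176 -0.001  0.222]
(280, 250) [-0.076 -0.021 -0.222] [-0.079 -0.001  0.222]
(0, 100) [ 0.001  0.3   -0.222] [ 0.086 -0.287  0.222]
(560, 100) [ 0.163 -0.248 -0.222] [0.086 0.284 0.221]
```

Emit:
send_rows --moves '[0,0,5.3,3.35,1.83,0,1,0,0,5.3,3.35,1.83,0,1,0,0,5.3,3.35,1.83,0,1,0,0,5.3,3.35,1.83,0,1,0,0,5.3,3.35,1.83,0,1,0,0,5.3,3.35,1.83,0,1,0,0,5.3,3.35,1.83,0,1,0,0,5.3,3.35,1.83,0,1,0,0,5.3,3.35,1.83,0,1,0,0,5.3,3.35,1.83,0,1,0,0,5.3,3.35,1.83,0,1,0,0,5.3,3.35,1.83,0,1,0,0,0,0,0,0,1,0,0,0,0,0,0,1,0,0,0,0,0,0,1]'

```text
time_s: 1.65
position: [0.5784, -0.3801, 0.2221]
tcp_rot: [[0.173, 0.985, -0.001], [0.985, -0.173, 0.0], [0.0, -0.001, -1.0]]
force: [0.5, -0.9, 0.2]
opening: 1.001
```

Run:
```python
from fit import *
import pickle
c=cap('wrist','w1.png'); pickle.dump(c,open('w1.pkl','wb'))
```

```text
(no output)
```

View pics/w1.png

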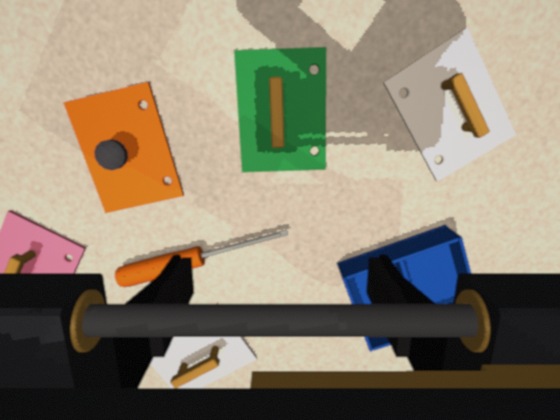

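The wrist view shows the green plate with the brass pull at (277,111), holes at (314,70) and (314,151). Look-alikes are orange with knob (111,154), white (455,105), white (195,365) and pink (20,260). The only green one with brass is the target.

Run:
```python
from fit import *
import pickle
c=pickle.load(open('w1.pkl','rb'))
p=c['pixels']; hsv=cv2.cvtColor(p,cv2.COLOR_RGB2HSV)
g=cv2.inRange(hsv,(45,90,40),(80,255,255)); g[:, :200]=0
sub=g[30:190,220:345]
hull=max(cv2.findContours(g,cv2.RETR_EXTERNAL,cv2.CHAIN_APPROX_NONE)[0],key=cv2.contourArea)
q=cv2.approxPolyDP(cv2.convexHull(hull),6,True)[:,0]; print('corners',q.tolist())
hol=[]
cs,h=cv2.findContours(g,cv2.RETR_CCOMP,cv2.CHAIN_APPROX_NONE)
for k,x in enumerate(cs):
    a=cv2.contourArea(x)
    if h[0][k][3]>=0 and a>20:
        m=cv2.moments(x); print('hole',m['m10']/m['m00'],m['m01']/m['m00'],a)
b=cv2.inRange(hsv,(8,90,60),(25,255,255)); b[:,:245]=0;b[:,310:]=0;b[180:]=0
pts=cv2.findNonZero(b); print(cv2.minAreaRect(pts),cv2.boundingRect(pts))
B=np.array([onz(c,u,v,.005)[:2] for u,v in q]); print(B.round(4))
s=read_state(); print(s['position'])
```

```text
corners [[324, 47], [324, 168], [243, 171], [235, 50]]
hole 314.0120481927711 150.37951807228916 83.0
hole 276.3323648103309 111.62050040355125 1032.5
hole 313.5561139028476 69.17420435510887 99.5
((276.2956237792969, 111.55012512207031), (69.20536804199219, 12.024211883544922), 88.31531524658203) (270, 77, 14, 70)
[[ 0.6429 -0.2533]
 [ 0.6267 -0.3699]
 [ 0.5412 -0.3582]
 [ 0.5575 -0.241 ]]
[ 0.57817296 -0.38040205  0.22229741]
```

Run:
```python
from fit import *
import pickle
c=pickle.load(open('w1.pkl','rb'))
h1=onz(c,313.8,69.2,.005)[:2];h2=onz(c,314.2,150.4,.005)[:2]
d=h1-h2; print('holes',h1,h2,np.linalg.norm(d),'yaw',np.degrees(np.arctan2(d[1],d[0]))-90)
y=d/np.linalg.norm(d); x=np.array([y[1],-y[0]])
print('centre',(h1+h2)/2-.033*x,'pull pred',(h1+h2)/2-.038*x)
a=onz(c,276.0,77,.036)[:2]; b=onz(c,277.4,146,.036)[:2]; print('bar',a,b,(a+b)/2,np.linalg.norm(a-b))
A=np.array([(45,60),(45,-60),(-45,-60),(-45,60)])/1000
B=np.array([onz(c,u,v,.005)[:2] for u,v in [[325, 46.5], [325, 169.5], [242.5, 171], [235, 49.5]]])
th,R,t,r=rigid2(A,B);print(np.degrees(th),t,(r*1e3).round(1).tolist())
```

```text
holes [ 0.63024443 -0.27135623] [ 0.61916147 -0.34972333] 0.07914692088687725 yaw -8.04959369975576
centre [ 0.59202809 -0.30591879] pull pred [ 0.58707735 -0.30521863]
bar [ 0.59231383 -0.27429547] [ 0.58276547 -0.33543557] [ 0.58753965 -0.30486552] 0.06188119179676369
-8.195222381444946 [ 0.59243955 -0.3058333 ] [[1.7, 0.2], [0.9, 0.0], [-1.4, -0.7], [-1.1, 0.6]]
```

Emit:
send_rows --moves '[0,0,0,0,4.36,0.4,1,0,0,0,0,4.36,0.4,1,0,0,0,0,4.36,0.4,1,0,0,0,0,4.36,0.4,1,0,0,0,0,4.36,0.4,1,0,0,0,0,4.36,0.4,1,0,0,0,0,4.36,0.4,1,0,0,0,0,4.36,0.4,1,0,0,0,0,4.36,0.4,1,0,0,0,0,4.36,0.4,1,0,0,0,0,0,0,1,0,0,0,0,0,0,1,0,0,0,0,0,0,1]'

```text
time_s: 3.0
position: [0.5793, 0.0547, 0.2625]
tcp_rot: [[0.174, 0.985, -0.0], [0.985, -0.174, -0.001], [-0.001, -0.0, -1.0]]
force: [-0.2, 0.5, -1.0]
opening: 1.001
```

Run:
```python
from fit import *
import pickle
c=cap('wrist','w2.png'); pickle.dump(c,open('w2.pkl','wb'))
for f in [(0,.04,.046),(0,-.04,.046),(.025,.1582,.042)]:
    R=cv2.Rodrigues(np.array([0,0,np.radians(-10)]))[0]
    print(proj(c,R@np.array(f)+[.561,.068,0]))
```

```text
[260.93984209 137.57686382]
[262.04501614 211.67544986]
[285.58021913  10.28818604]
```

View pics/w2.png

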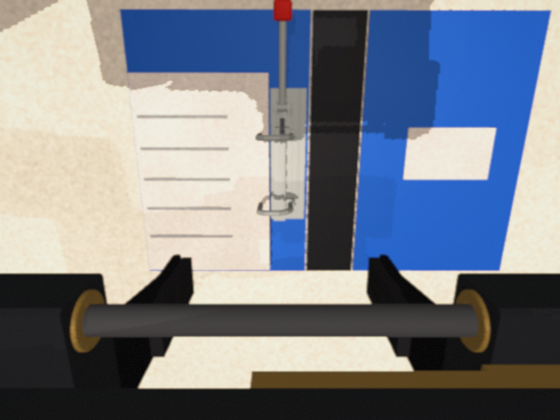

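Run:
```python
from fit import *
import pickle
c=pickle.load(open('w2.pkl','rb'));im=c['pixels'][:,:,::-1]
cv2.imwrite('pics/w2a.png',cv2.resize(im[80:225,235:335],None,fx=4,fy=4,interpolation=cv2.INTER_CUBIC))
cv2.imwrite('pics/w2b.png',np.hstack([cv2.resize(x,(260,260),interpolation=cv2.INTER_CUBIC) for x in (im[0:40,105:145],im[0:40,520:560],im[245:285,480:520])]))
B=[onz(c,u,v,.0035)[:2] for u,v in [(121.5,10),(548.5,11),(499.5,270)]]
A=np.array([(-145,168),(307,168),(307,-132)])/1e3
th,R,t,r=rigid2(A,B);print(np.degrees(th),t,(r*1e3).round(1).tolist())
print('block',R.T@(onz(c,283,9,.046)[:2]-t))
print('page', [(R.T@(onz(c,u,v,.016)[:2]-t)).round(4) for u,v in [(127,73),(268,73),(270,270)]])
```

```text
-9.980286162536599 [0.55714624 0.06819469] [[-2.8, 0.8], [2.7, 0.8], [0.1, -1.6]]
block [0.02639781 0.1588331 ]
page [array([-0.139 ,  0.1053]), array([0.0108, 0.1053]), array([ 0.0111, -0.1244])]
```

View pics/w2a.png

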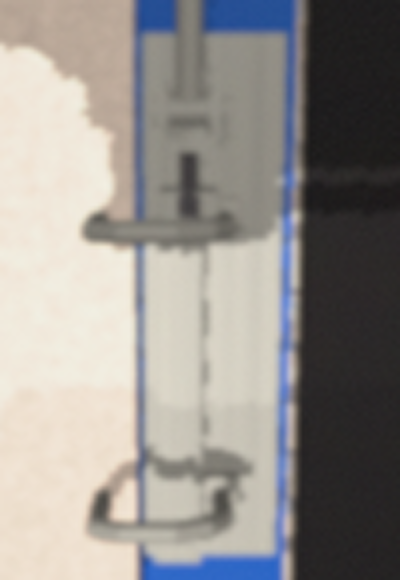

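View pics/w2b.png

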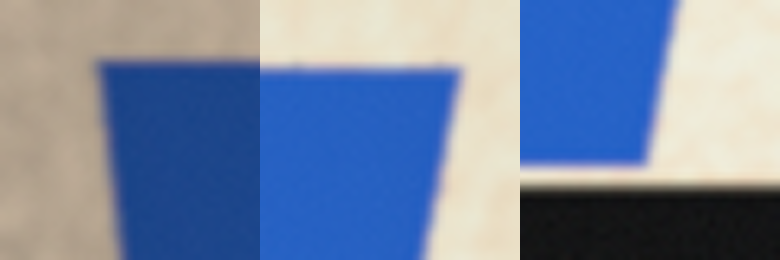

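Run:
```python
from fit import *
import pickle
c=pickle.load(open('c0.pkl','rb'))['scene']
for n,uv in dict(spray=(378,332),glue=(403,303),tape=(401,265),anch=(337,335)).items(): print(n,onz(c,*uv,0).round(3))
```

```text
spray [0.582 0.433 0.   ]
glue [ 0.456  0.421 -0.   ]
tape [0.363 0.331 0.   ]
anch [0.68  0.359 0.   ]
```

Emit:
send_rows --moves '[0,0,0,0.52,2.75,-2,0,0,0,0,0.52,2.75,-2,0,0,0,0,0.52,2.75,-2,0,0,0,0,0.52,2.75,-2,0,0,0,0,0.52,2.75,-2,0,0,0,0,0.52,2.75,-2,0,0,0,0,0,0,-2,0,0,0,0,0,0,-2,0,0,0,0,0,0,-1.5,0,0,0,0,0,0,0,0,0,0,0,0,0,0,0]'

```text
time_s: 4.15
position: [0.6111, 0.2203, 0.0876]
tcp_rot: [[0.174, 0.985, -0.0], [0.985, -0.174, -0.0], [-0.0, -0.0, -1.0]]
force: [-0.0, -0.3, 1.1]
opening: 0.501
```

Run:
```python
from fit import *
c=cap('wrist','w3.png')
s=cap('side','s3.png'); cv2.imwrite('pics/s3c.png',cv2.resize(s['pixels'][60:240,230:430,::-1],None,fx=4,fy=3.3,interpolation=cv2.INTER_CUBIC))
```

```text
(no output)
```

View pics/w3.png

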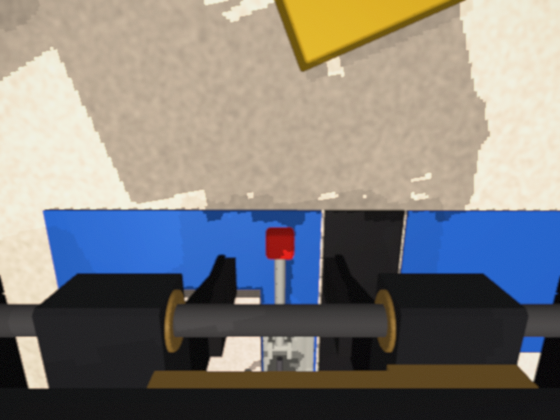

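View pics/s3c.png

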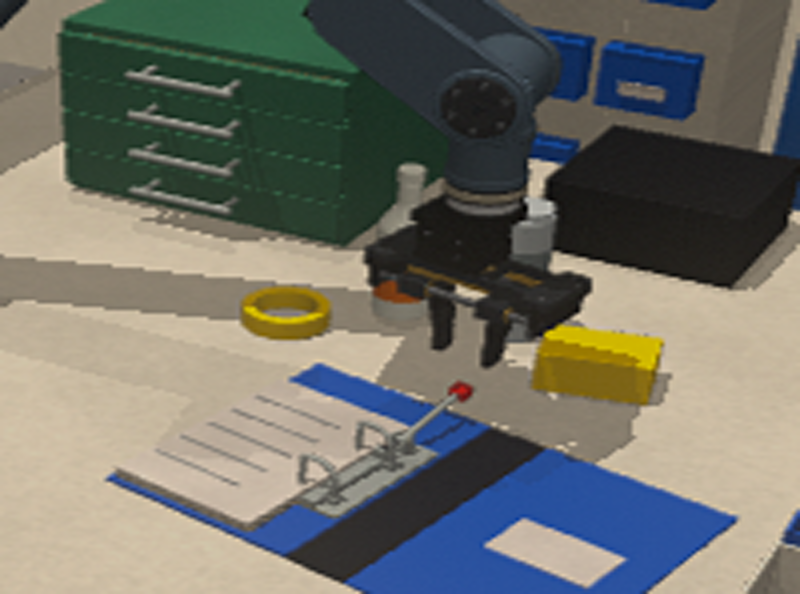

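Run:
```python
from fit import *
c=cap('wrist'); p=cv2.cvtColor(c['pixels'],cv2.COLOR_RGB2HSV)
m=cv2.inRange(p,(0,150,80),(6,255,255))|cv2.inRange(p,(174,150,80),(180,255,255)); m[:200]=0
x,y,w,h=cv2.boundingRect(cv2.findNonZero(m)); print(x,y,w,h); print(onz(c,x+w/2,y+h/2,.045), read_state()['position'])
```

```text
266 229 27 31
[0.61082922 0.22087247 0.045     ] [0.61171346 0.22105543 0.08887337]
```

Emit:
send_rows --moves '[0,0,0,0,-0.1,-2,0,0,0,0,0,0,-2,0,0,0,0,0,0,-1.5,0,0,0,0,0,0,-1,0,0,0,0,0,0,0,0,0,0,0,0,0,0,-0.4,0,0,0,0,0,0,-0.7,0,0,0,0,0,0,-0.8,0,0,0,0,0,0,-0.8,0,0,0,0,0,0,-0.8]'

```text
time_s: 5.3
position: [0.611, 0.2204, 0.0231]
tcp_rot: [[0.172, 0.985, 0.001], [0.985, -0.172, 0.0], [0.0, 0.001, -1.0]]
force: [-0.1, 0.1, 1.6]
opening: 0.202
```

Emit:
send_rows --moves '[0,0,0,-0.01,-0.08,0.33,-0.8,0,0,0,-0.02,-0.09,0.32,-0.8,0,0,0,-0.02,-0.1,0.32,-0.8,0,0,0,-0.02,-0.1,0.32,-0.8,0,0,0,0,0,0,-0.8]'

```text
time_s: 5.8
position: [0.6103, 0.2166, 0.0363]
tcp_rot: [[0.172, 0.985, 0.001], [0.985, -0.172, 0.0], [0.0, 0.001, -1.0]]
force: [1.4, 2.0, -1.8]
opening: 0.204
```

Forces are small, so I'll continue the arc.

Emit:
send_rows --moves '[0,0,0,-0.05,-0.27,0.61,-0.8,0,0,0,-0.05,-0.27,0.61,-0.8,0,0,0,-0.06,-0.36,0.57,-0.8,0,0,0,-0.06,-0.36,0.57,-0.8,0,0,0,-0.08,-0.44,0.5,-0.8,0,0,0,-0.08,-0.44,0.5,-0.8,0,0,0,-0.09,-0.51,0.43,-0.8,0,0,0,-0.09,-0.51,0.43,-0.8,0,0,0,0,0,0,-0.8]'

```text
time_s: 6.7
position: [0.6044, 0.1836, 0.0784]
tcp_rot: [[0.172, 0.985, 0.0], [0.985, -0.172, -0.001], [-0.001, 0.0, -1.0]]
force: [0.8, -3.9, 5.3]
opening: 0.2
```

Emit:
send_rows --moves '[0,0,0,-0.1,-0.57,0.35,-0.8,0,0,0,-0.1,-0.57,0.35,-0.8,0,0,0,-0.11,-0.61,0.26,-0.8,0,0,0,-0.11,-0.61,0.26,-0.8,0,0,0,-0.08,-0.42,0.13,-0.8,0,0,0,0,0,0,-0.8,0,0,0,0,0,0,-0.8]'

```text
time_s: 7.4
position: [0.5994, 0.1564, 0.0912]
tcp_rot: [[0.172, 0.985, 0.0], [0.985, -0.172, -0.001], [-0.001, 0.0, -1.0]]
force: [3.0, -2.8, 2.0]
opening: 0.201
```

Run:
```python
from fit import *
c=cap('wrist','w4.png')
s=cap('side','s4.png'); cv2.imwrite('pics/s4c.png',cv2.resize(s['pixels'][60:240,230:430,::-1],None,fx=4,fy=3.3,interpolation=cv2.INTER_CUBIC))
```

```text
(no output)
```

View pics/s4c.png

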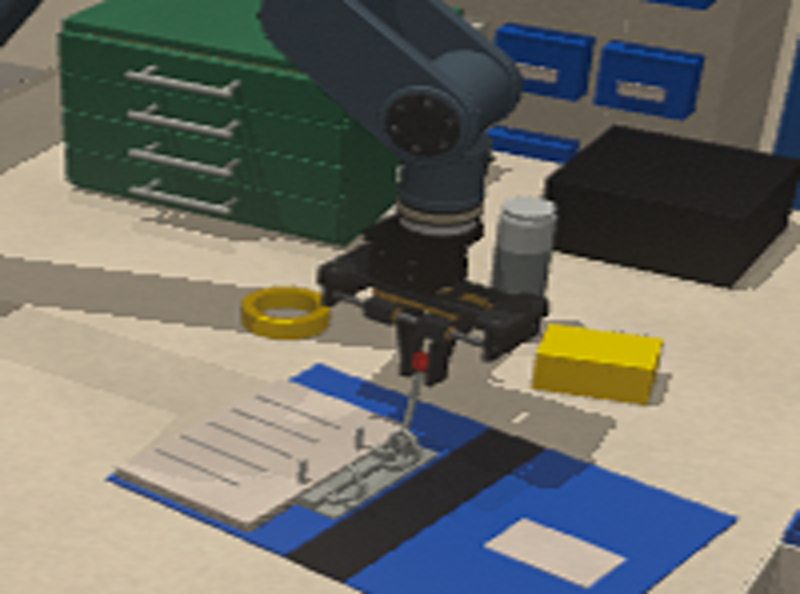

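View pics/w4.png

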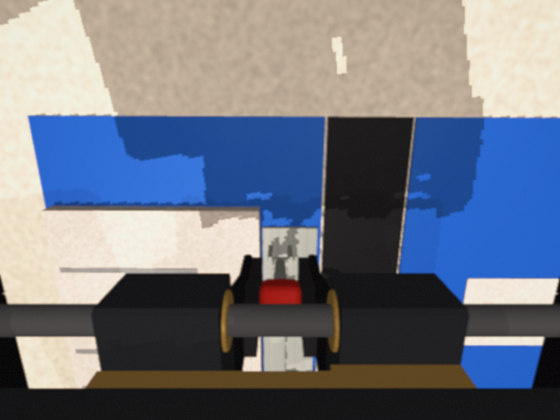

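Emit:
send_rows --moves '[0,0,0,0,0,0,-0.6,0,0,0,0,0,0,-0.3,0,0,0,0,0,0,0,0,0,0,0,0,0,0,0,0,0,0,0,2,0,0,0,0,0,0,3,0,0,0,0,0,0,3.5,0,0,0,0,-1,-4,3.5,0,0,0,0,-1,-4,2,0,0,0,0,-1,-4,0,0,0,0,0,-1,-4,0,0,0,0,0,0,0,0,0,0,0,0,0,0,0,0,0,0,0,0,0,0,0]'

```text
time_s: 8.9
position: [0.5598, 0.0014, 0.2281]
tcp_rot: [[0.171, 0.985, -0.001], [0.985, -0.171, 0.001], [0.001, -0.001, -1.0]]
force: [-0.2, 0.3, -0.7]
opening: 0.497
```

Run:
```python
from fit import *
import pickle
c=cap('wrist','w5.png');pickle.dump(c,open('w5.pkl','wb'))
s=cap('side','s5.png');pickle.dump(s,open('s5.pkl','wb')); cv2.imwrite('pics/s5c.png',cv2.resize(s['pixels'][130:230,270:400,::-1],None,fx=6,fy=6,interpolation=cv2.INTER_CUBIC))
```

```text
(no output)
```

View pics/s5c.png

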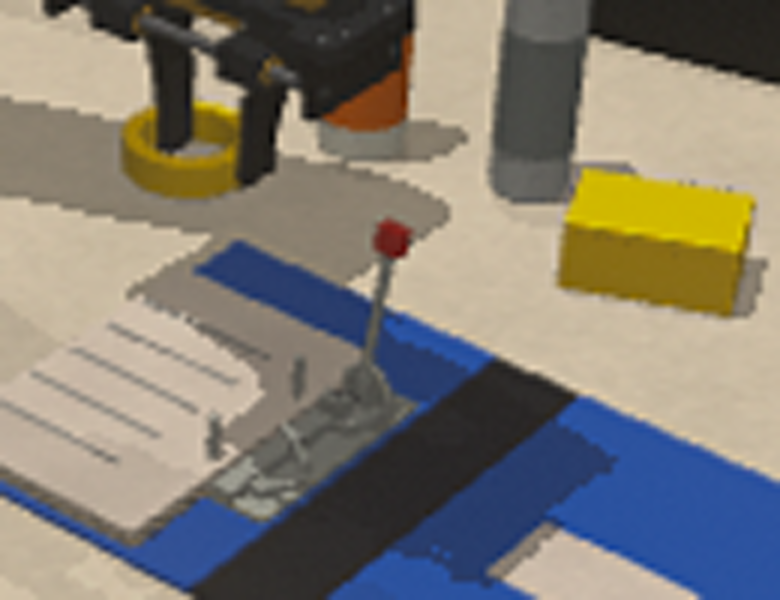

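View pics/w5.png

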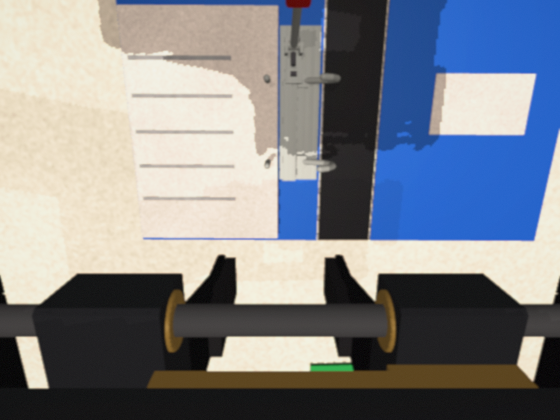

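Run:
```python
from fit import *
import pickle
c=pickle.load(open('w5.pkl','rb'));im=c['pixels'][:,:,::-1]
cv2.imwrite('pics/w5a.png',np.hstack([cv2.resize(x,None,fx=10,fy=10,interpolation=cv2.INTER_NEAREST) for x in (im[62:97,250:285],im[145:180,250:285])]))
s=pickle.load(open('s5.pkl','rb'))
cv2.imwrite('pics/s5a.png',cv2.resize(s['pixels'][180:215,295:330,::-1],None,fx=14,fy=14,interpolation=cv2.INTER_NEAREST))
```

```text
(no output)
```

View pics/w5a.png

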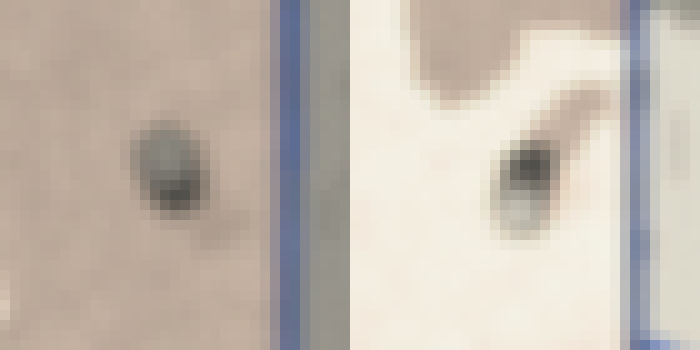

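View pics/s5a.png

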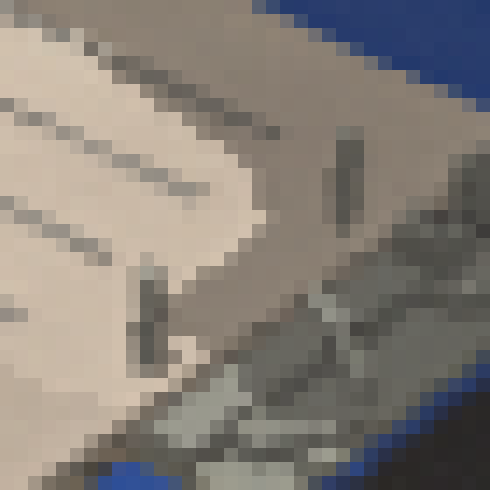

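Run:
```python
from fit import *
import pickle
c=pickle.load(open('w5.pkl','rb'));s=pickle.load(open('s5.pkl','rb'))
L=onz(c,266.9,77.6,.045);Rr=onz(c,267.4,166.2,.045);d=L-Rr
print(L,Rr,np.linalg.norm(d),(L+Rr)/2,np.degrees(np.arctan2(d[1],d[0]))-90)
lb=onz(c,268.2,81.3,.016);rb=onz(c,268.6,160.5,.016);print('bases',lb,rb,(lb+rb)/2)
print('side tips',onz(s,295+349/14,180+132/14,.045),onz(s,295+148/14,180+266/14,.045))
p=cv2.cvtColor(s['pixels'],cv2.COLOR_RGB2HSV)
m=cv2.inRange(p,(0,150,80),(6,255,255))|cv2.inRange(p,(174,150,80),(180,255,255)); m[:150]=0;m[200:]=0;m[:,:320]=0;m[:,350:]=0
x,y,w,h=cv2.boundingRect(cv2.findNonZero(m)); print('red',x+w/2,y+h/2)
R=cv2.Rodrigues(np.array([0,0,np.radians(-10)]))[0]
for q in (.9,1.,1.1,1.15): print(q,proj(s,R@[.025,.07+.09*np.cos(.2+q),.024+.09*np.sin(.2+q)]+[.559,.068,0]))
```

```text
[0.56542247 0.10804516 0.045     ] [0.55138981 0.02916307 0.045     ] 0.08012053567013414 [0.55840614 0.06860412 0.045     ] -10.087059530631976
bases [0.56542883 0.10674056 0.016     ] [0.55188566 0.03042893 0.016     ] [0.55865724 0.06858475 0.016     ]
side tips [0.56987116 0.10559896 0.045     ] [0.55422114 0.0291143  0.045     ]
red 335.5 170.0
0.9 [337.97384571 168.84532654]
1.0 [336.67958765 168.89209841]
1.1 [335.30231463 169.18304518]
1.15 [334.58676635 169.42017819]
```

Emit:
send_rows --moves '[0,0,0.2,0.3,-3.4,-1.2,0,0,0,0.2,0.3,-3.4,-1.2,0,0,0,0.2,0.3,-3.4,-1.2,0,0,0,0.2,0.3,-3.4,-1.2,0,0,0,0.2,0.3,-3.4,-1.2,0,0,0,0.2,0.3,-3.4,-1.2,0,0,0,0.2,0.3,-3.4,-1.2,0,0,0,0.2,0.3,-3.4,-1.2,0,0,0,0.2,0.3,-3.4,-1.2,0,0,0,0,0,0,0,0,0,0,0,0,0,0,0,0,0,0,0,0,0,0]'

```text
time_s: 10.2
position: [0.5873, -0.3039, 0.1204]
tcp_rot: [[0.139, 0.99, -0.001], [0.99, -0.139, 0.001], [0.001, -0.001, -1.0]]
force: [0.5, -0.4, -0.7]
opening: 0.5
```

Run:
```python
from fit import *
import pickle
c=cap('wrist','w6.png')
print(proj(c,[.5873,-.305,.036]),read_state()['position'])
```

```text
[281.15005876 225.08119324] [ 0.5874185  -0.30380841  0.12076578]
```

View pics/w6.png

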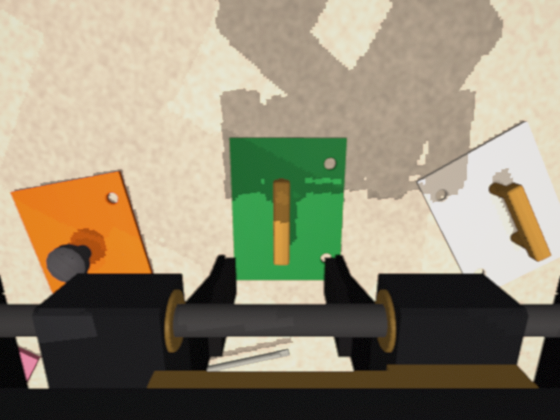

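Emit:
send_rows --moves '[0,0,0,0,-0.1,-2,0,0,0,0,0,0,-2.5,0,0,0,0,0,0,-2.5,0,0,0,0,0,0,-2,0,0,0,0,0,0,-1.3,0,0,0,0,0,0,-0.5,0,0,0,0,0,0,0,0,0,0,0,0,0,0,-0.4,0,0,0,0,0,0,-0.7,0,0,0,0,0,0,-0.9,0,0,0,0,0,0,-0.9,0,0,0,0,0,0,-0.9]'

```text
time_s: 11.45
position: [0.5873, -0.3069, 0.0129]
tcp_rot: [[0.141, 0.99, 0.001], [0.99, -0.141, -0.0], [-0.0, 0.001, -1.0]]
force: [0.2, 0.4, 2.8]
opening: 0.131
```

Emit:
send_rows --moves '[0,0,0,0,0,0.5,-0.9,0,0,0,0,0,1.5,-0.9,0,0,0,0,0,3,-0.9,0,0,0,0,0,4,-0.9,0,0,0,0,0,3.5,-0.9,0,0,0,0,0,1.2,-0.9,0,0,-0.7,-0.6,4,0,-0.9,0,0,-0.6,-0.6,4,0,-0.9,0,0,-0.6,-0.6,4,0,-0.9,0,0,0,-0.6,4,0,-0.9,0,0,0,-0.6,4,0,-0.9,0,0,0,0,0,0,-0.9,0,0,0,0,0,0,-0.9,0,0,0,0,0,0,-0.9]'

```text
time_s: 12.85
position: [0.5576, -0.1076, 0.1495]
tcp_rot: [[0.174, 0.985, 0.001], [0.985, -0.174, -0.001], [-0.001, 0.001, -1.0]]
force: [0.9, 0.5, -0.6]
opening: 0.129
```

Run:
```python
from fit import *
import pickle
c=cap('wrist','w7.png');pickle.dump((c,read_state()),open('w7.pkl','wb'))
s=cap('side','s7.png')
```

```text
(no output)
```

View pics/w7.png

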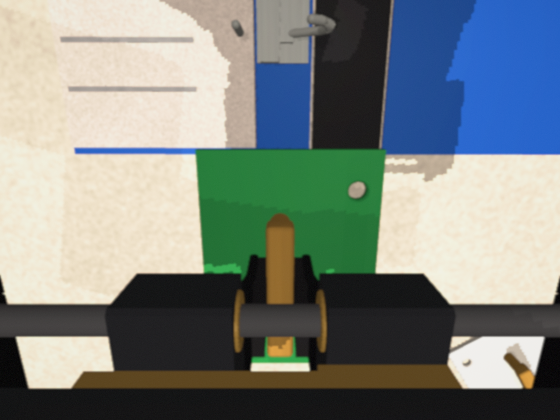

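View pics/s7.png

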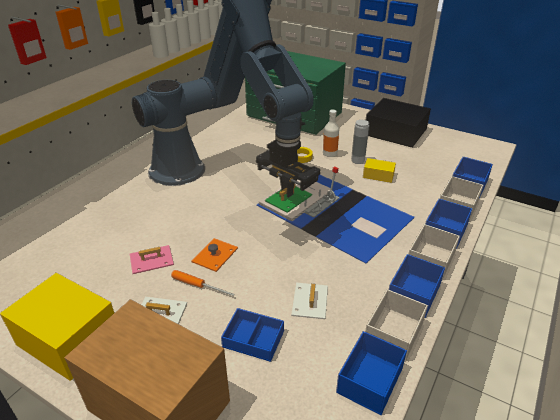

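Run:
```python
from fit import *
import pickle
c,s=pickle.load(open('w7.pkl','rb')); im=c['pixels'][:,:,::-1]
cv2.imwrite('pics/w7a.png',np.hstack([cv2.resize(x,None,fx=8,fy=8,interpolation=cv2.INTER_NEAREST) for x in (im[135:165,185:215],im[135:165,370:400],im[175:205,343:373])]))
T=s['tcp_rot'];P=s['position']
g=cv2.inRange(cv2.cvtColor(c['pixels'],cv2.COLOR_RGB2HSV),(45,90,30),(80,255,255))
for col in (215,240,300,330,370): r=np.where(g[:,col])[0]; print(col,r.min(),end='; ')
for row in (160,200,240,260): r=np.where(g[row])[0]; print(row,r.min(),r.max(),end='; ')
print()
z=P[2]-.0129+.005
for uv in ((358,189.5),(196,149.5),(385.5,149.5)):
    w=onz(c,*uv,z); print(uv,w.round(4),'tool',(T.T@(w-P)).round(4))
```

```text
215 150; 240 150; 300 150; 330 148; 370 148; 160 197 383; 200 200 380; 240 203 376; 260 204 375; 
(358, 189.5) [ 0.6014 -0.0722  0.1416] tool [0.0429 0.0369 0.0079]
(196, 149.5) [ 0.5288 -0.0399  0.1416] tool [ 0.062  -0.0402  0.0078]
(385.5, 149.5) [ 0.6162 -0.0553  0.1416] tool [0.0621 0.0485 0.0079]
```

View pics/w7a.png

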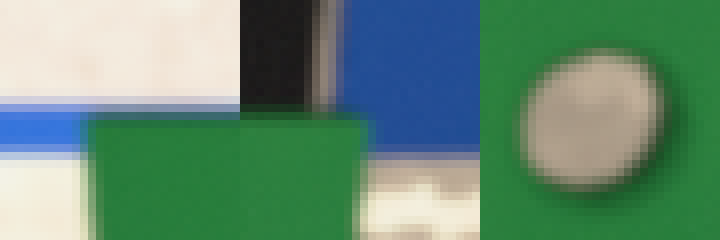

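Emit:
send_rows --moves '[0,0,0,-0.6,3.01,0,-0.9,0,0,0,-0.6,3.01,0,-0.9,0,0,0,-0.6,3.01,0,-0.9,0,0,0,-0.6,3.01,0,-0.9,0,0,0,-0.6,3.01,0,-0.9,0,0,0,-0.6,3.01,0,-0.9,0,0,0,0,0,-1,-0.9,0,0,0,0,0,-2,-0.9,0,0,0,0,0,-2,-0.9,0,0,0,0,0,-1.5,-0.9,0,0,0,0,0,-1,-0.9,0,0,0,0,0,0,-0.9,0,0,0,0,0,0,-0.9]'

```text
time_s: 14.25
position: [0.5216, 0.0731, 0.0745]
tcp_rot: [[0.175, 0.985, 0.0], [0.985, -0.175, -0.0], [-0.0, 0.0, -1.0]]
force: [0.2, 0.2, -0.5]
opening: 0.131
```

Run:
```python
from fit import *
import pickle
c=cap('wrist','w8.png');st=read_state();pickle.dump((c,st),open('w8.pkl','wb'))
im=c['pixels'][:,:,::-1]
cv2.imwrite('pics/w8a.png',cv2.resize(im[165:215,330:385],None,fx=11,fy=11,interpolation=cv2.INTER_NEAREST))
s=cap('side','s8.png'); cv2.imwrite('pics/s8c.png',cv2.resize(s['pixels'][130:230,250:380,::-1],None,fx=6,fy=6,interpolation=cv2.INTER_CUBIC))
s=cap('scene','sc8.png'); cv2.imwrite('pics/sc8c.png',cv2.resize(s['pixels'][190:310,230:370,::-1],None,fx=5,fy=5,interpolation=cv2.INTER_CUBIC))
print(st['position'])
z=st['position'][2]-.0129
R=cv2.Rodrigues(np.array([0,0,np.radians(-10)]))[0]
for h in (.046,.040,.030,.016): print('post',h,proj(c,R@[0,.04,h]+[.5585,.0686,0]))
for h in (z,z+.005):
  for d in (0,.0045):
    print('hole',h,proj(c,R@[0,.04+d,h]+[.5585,.0686,0]))
```

```text
[0.5218312  0.07329917 0.07492114]
post 0.046 [350.04553956 182.04028497]
post 0.04 [348.01357217 179.8540875 ]
post 0.03 [344.87564322 176.47798393]
post 0.016 [340.93721553 172.2406223 ]
hole 0.062021143336328265 [356.11410143 188.56946191]
hole 0.062021143336328265 [356.67768989 179.64314541]
hole 0.06702114333632826 [358.22814103 190.84396102]
hole 0.06702114333632826 [358.82361452 181.68640841]
```

View pics/w8a.png

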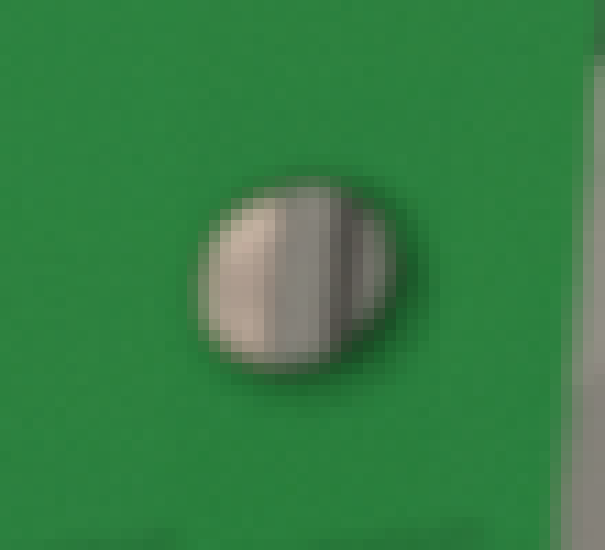

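View pics/s8c.png

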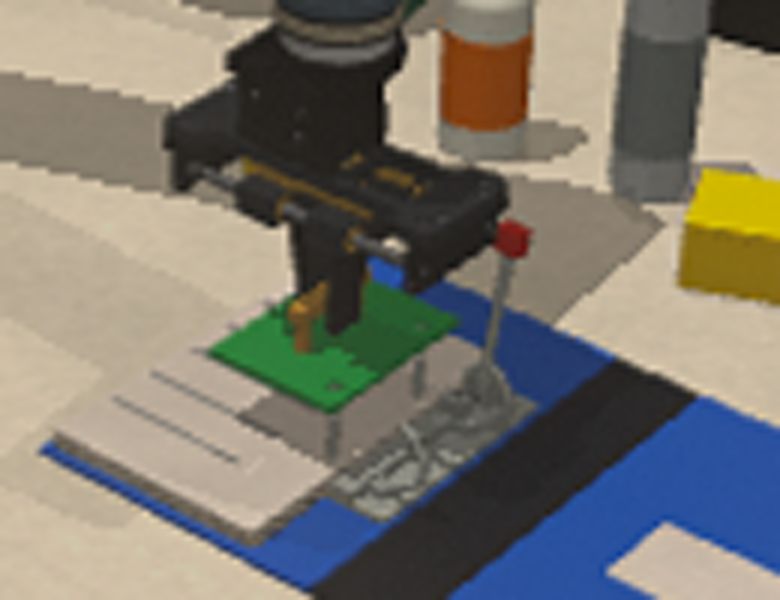

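View pics/sc8c.png

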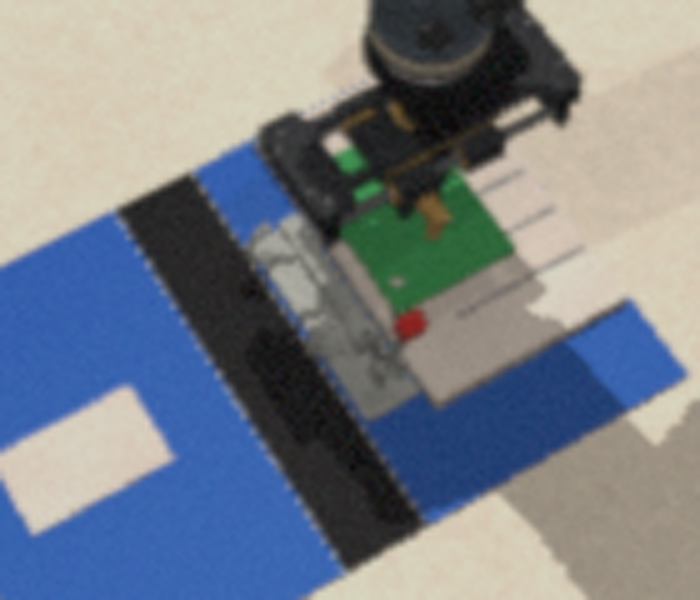

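Emit:
send_rows --moves '[0,0,0,0,0,-0.5,-0.9,0,0,0,0,0,-0.5,-0.9,0,0,0,0,0,-0.2,-0.9,0,0,0,0,0,0,-0.9,0,0,0,0,0,0,-0.9]'

```text
time_s: 14.9
position: [0.521, 0.0739, 0.0624]
tcp_rot: [[0.174, 0.985, -0.0], [0.985, -0.174, 0.0], [-0.0, -0.0, -1.0]]
force: [0.3, -0.2, -1.1]
opening: 0.137
```

```bash
cat > look.py <<'E'
from fit import *
import pickle,sys
k=sys.argv[1]
c=cap('wrist','w%s.png'%k);st=read_state();s=cap('side');e=cap('scene');pickle.dump((c,s,e,st),open('L%s.pkl'%k,'wb'))
im=c['pixels'][:,:,::-1]
a=cv2.resize(im[165:215,330:380],(500,500),interpolation=cv2.INTER_NEAREST)
b=cv2.resize(s['pixels'][170:220,280:330,::-1],(500,500),interpolation=cv2.INTER_CUBIC)
cv2.imwrite('pics/L%s.png'%k,cv2.resize(np.hstack([a,b]),(800,400)))
print(st['position'],st['force'])
z=st['position'][2]-.0129
R=cv2.Rodrigues(np.array([0,0,np.radians(-10)]))[0]
O=[.5585,.0686,0]
for h in (.046,.043,.016): print('post',h,proj(c,R@[0,.04,h]+O))
for h in (z,z+.005): print('hole',h,proj(c,R@[0,.04,h]+O))
E
python3 look.py 9
```

```text
[0.52111823 0.07389681 0.06247955] [-0.05006913  0.43848354 -1.20526634]
post 0.046 [355.97528806 188.26551647]
post 0.043 [354.79172285 186.99137434]
post 0.016 [345.59231917 177.0879505 ]
hole 0.04957954869558615 [357.43734564 189.8394637 ]
hole 0.05457954869558615 [359.57617247 192.14197258]
```

View pics/L9.png

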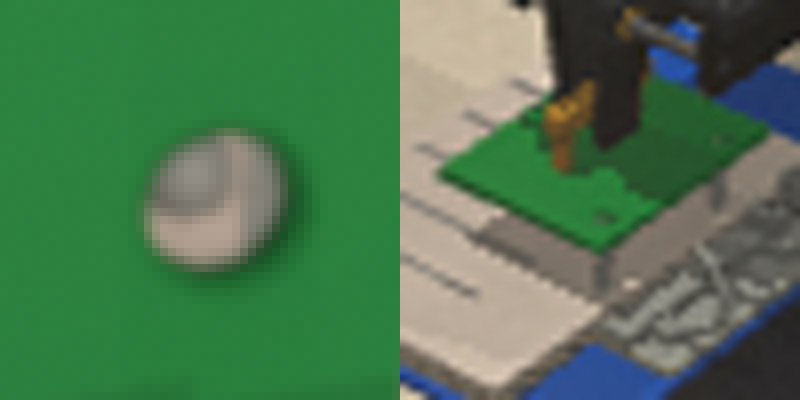

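Emit:
send_rows --moves '[0,0,0,0,0,-0.2,-0.9,0,0,0,0,0,-0.2,-0.9,0,0,0,0,0,-0.2,-0.9,0,0,0,0,0,-0.2,-0.9,0,0,0,0,0,-0.2,-0.9,0,0,0,0,0,0,-0.9]'

```text
time_s: 15.65
position: [0.5208, 0.0739, 0.0521]
tcp_rot: [[0.174, 0.985, -0.001], [0.985, -0.174, 0.0], [-0.0, -0.001, -1.0]]
force: [0.3, -0.3, -1.6]
opening: 0.136
```

```bash
python3 look.py 10
```

```text
[0.5209332  0.07385571 0.05230613] [ 0.72137015  0.37904625 -0.70334074]
post 0.046 [360.65451398 192.76126517]
post 0.043 [359.33035091 191.34140696]
post 0.016 [349.11770632 180.39071089]
hole 0.0394061256430182 [357.80020183 189.70067645]
hole 0.0444061256430182 [359.94554134 192.00105622]
```

View pics/L10.png

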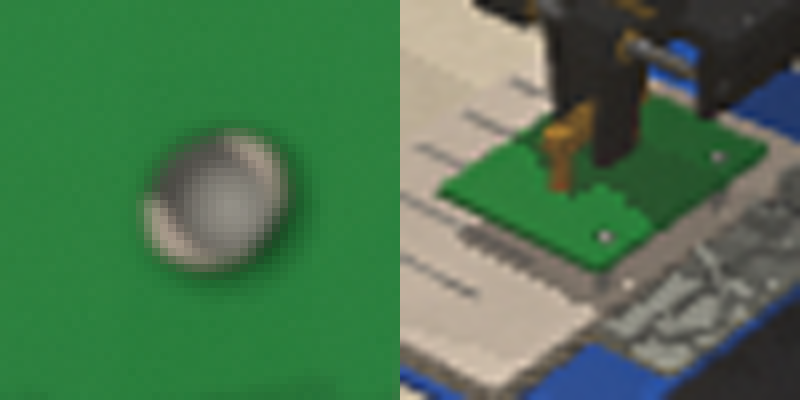

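Emit:
send_rows --moves '[0,0,0,0,0,-0.25,-0.9,0,0,0,0,0,-0.25,-0.9,0,0,0,0,0,-0.25,-0.9,0,0,0,0,0,-0.25,-0.9,0,0,0,0,0,-0.25,-0.9,0,0,0,0,0,-0.25,-0.9,0,0,0,0,0,-0.25,-0.9,0,0,0,0,0,-0.25,-0.9,0,0,0,0,0,0,-0.9]'

```text
time_s: 16.7
position: [0.5208, 0.0739, 0.0321]
tcp_rot: [[0.174, 0.985, -0.001], [0.985, -0.174, 0.0], [-0.0, -0.001, -1.0]]
force: [-1.1, 0.7, -1.4]
opening: 0.131
```

Emit:
send_rows --moves '[0,0,0,0,0,-0.1,-0.9,0,0,0,0,0,-0.1,-0.9,0,0,0,0,0,-0.05,-0.9,0,0,0,0,0,0,-0.9,0,0,0,0,0,0,-0.9]'

```text
time_s: 17.2
position: [0.5211, 0.0739, 0.03]
tcp_rot: [[0.174, 0.985, 0.0], [0.985, -0.174, -0.0], [0.0, 0.0, -1.0]]
force: [0.3, -0.0, -1.3]
opening: 0.133
```

Emit:
send_rows --moves '[0,0,0,0,0,-0.05,-0.9,0,0,0,0,0,-0.05,-0.9,0,0,0,0,0,-0.03,-0.9,0,0,0,0,0,0,-0.9]'

```text
time_s: 17.6
position: [0.5211, 0.0739, 0.0289]
tcp_rot: [[0.174, 0.985, 0.0], [0.985, -0.174, -0.0], [0.0, 0.0, -1.0]]
force: [0.0, -0.3, 0.5]
opening: 0.133
```

```bash
python3 look.py 11
```

```text
[0.52108807 0.07386043 0.02885113] [-0.51879982 -0.27361696  1.55647282]
post 0.046 [372.11043266 205.71405754]
post 0.043 [370.37208872 203.84389428]
post 0.016 [357.24427424 189.72059232]
hole 0.01595112680752494 [357.22395776 189.69873522]
hole 0.02095112680752494 [359.35914618 191.99583584]
```

View pics/L11.png

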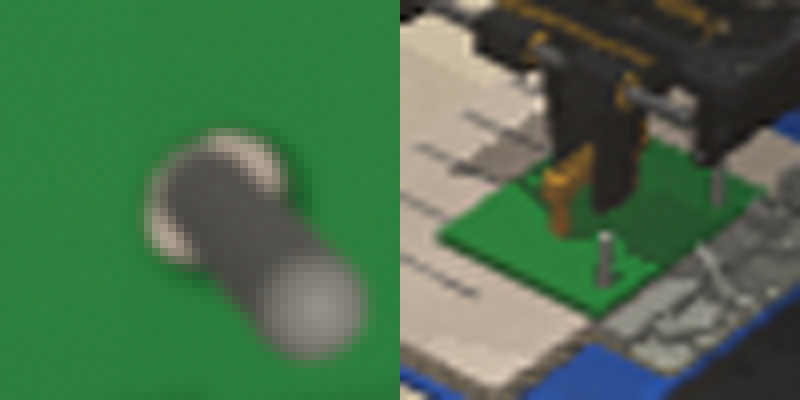

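Emit:
send_rows --moves '[0,0,0,0,0,0,-0.7,0,0,0,0,0,0,-0.5,0,0,0,0,0,0,-0.3,0,0,0,0,0,0,-0.1,0,0,0,0,0,0,0,0,0,0,0,0,1.5,0,0,0,0,0,0,3,0,0,0,0,0,0,4,0,0,0,0,0,0,4,0,0,0,0,1,0.5,2,0,0,0,0,2.3,2.4,0,0,0,0,0,2.3,2.4,0,0,0,0,0,2.2,2.5,0,0,0,0,0,0,0,0,0,0,0,0,0,0,0,0]'

```text
time_s: 19.25
position: [0.5986, 0.1522, 0.1732]
tcp_rot: [[0.173, 0.985, -0.001], [0.985, -0.173, -0.0], [-0.001, -0.001, -1.0]]
force: [0.1, 0.0, -0.7]
opening: 0.502
```

Run:
```python
from fit import *
import pickle
c=cap('wrist','w12.png');e=cap('side','s12.png')
cv2.imwrite('pics/s12c.png',cv2.resize(e['pixels'][130:230,250:380,::-1],None,fx=6,fy=6,interpolation=cv2.INTER_CUBIC))
```

```text
(no output)
```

View pics/w12.png

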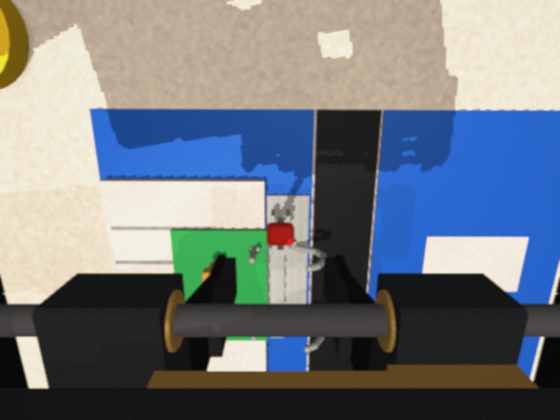

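View pics/s12c.png

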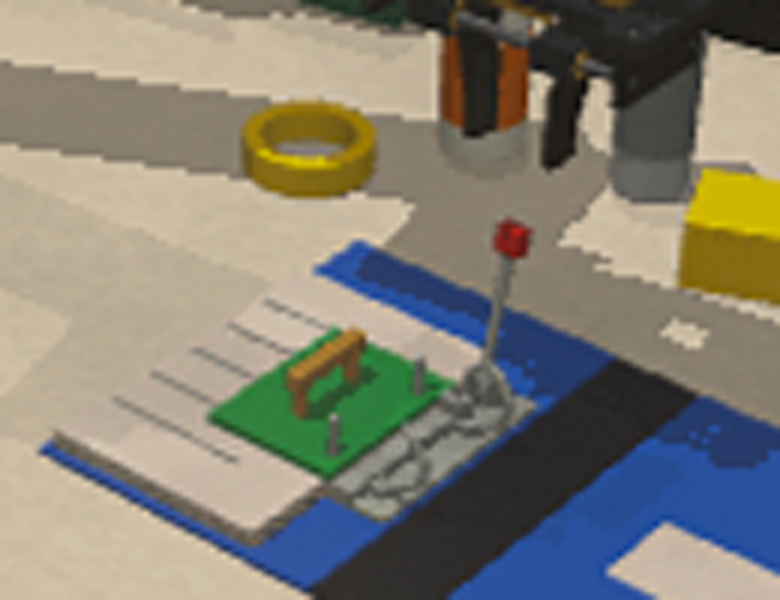

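Emit:
send_rows --moves '[0,0,0,0,0,-2,0,0,0,0,0,0,-2.5,0,0,0,0,0,0,-2,0,0,0,0,0,0,-1,0,0,0,0,0,0,-0.5,0,0,0,0,0,0,0,0,0,0,0,0,0,0,-0.4,0,0,0,0,0,0,-0.7,0,0,0,0,0,0,-0.8,0,0,0,0,0,0,-0.8,0,0,0,0,0,0,-0.8]'

```text
time_s: 20.45
position: [0.5989, 0.152, 0.0941]
tcp_rot: [[0.174, 0.985, -0.0], [0.985, -0.174, 0.0], [0.0, -0.0, -1.0]]
force: [-1.5, 0.3, 1.8]
opening: 0.207
```

Emit:
send_rows --moves '[0,0,0,0.05,0.29,-0.07,-0.8,0,0,0,0.05,0.29,-0.08,-0.8,0,0,0,0.05,0.28,-0.09,-0.8,0,0,0,0.05,0.31,-0.11,-0.8,0,0,0,0.05,0.31,-0.12,-0.8,0,0,0,0.05,0.3,-0.14,-0.8,0,0,0,0.05,0.3,-0.15,-0.8,0,0,0,0,0,0,-0.8]'

```text
time_s: 21.25
position: [0.6022, 0.171, 0.087]
tcp_rot: [[0.172, 0.985, -0.001], [0.985, -0.172, -0.004], [-0.004, -0.001, -1.0]]
force: [-3.2, -5.6, 7.6]
opening: 0.199
```

Emit:
send_rows --moves '[0,0,0,0.05,0.29,-0.16,-0.8,0,0,0,0.05,0.29,-0.17,-0.8,0,0,0,0.05,0.28,-0.18,-0.8,0,0,0,0.05,0.28,-0.19,-0.8,0,0,0,0.05,0.26,-0.2,-0.8,0,0,0,0.05,0.26,-0.21,-0.8,0,0,0,0.04,0.25,-0.22,-0.8,0,0,0,0.04,0.24,-0.23,-0.8,0,0,0,0,0,0,-0.8]'

```text
time_s: 22.15
position: [0.6063, 0.1933, 0.0721]
tcp_rot: [[0.173, 0.985, -0.0], [0.985, -0.173, -0.002], [-0.002, 0.0, -1.0]]
force: [-2.7, -3.5, 10.6]
opening: 0.204
```

Run:
```python
from fit import *
import pickle
e=cap('side','s13.png')
cv2.imwrite('pics/s13c.png',cv2.resize(e['pixels'][130:230,250:380,::-1],None,fx=6,fy=6,interpolation=cv2.INTER_CUBIC))
```

```text
(no output)
```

View pics/s13c.png

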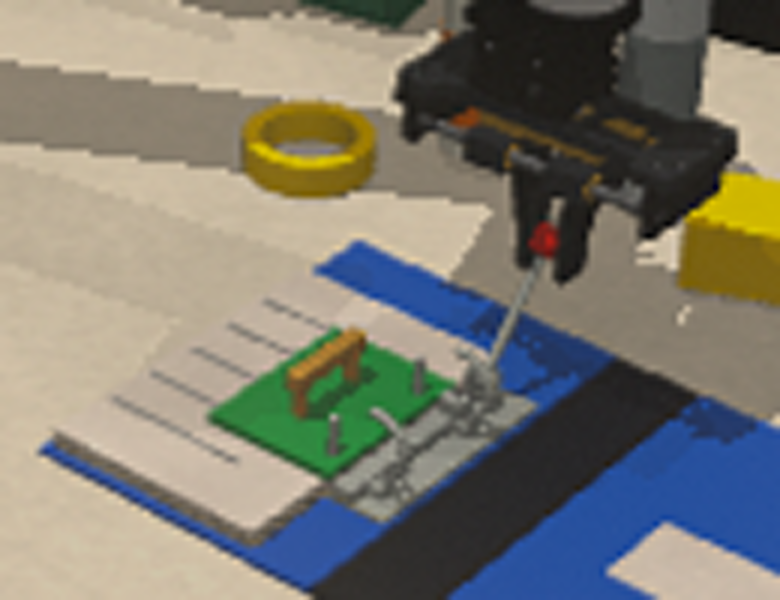

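Emit:
send_rows --moves '[0,0,0,0.04,0.23,-0.24,-0.8,0,0,0,0.04,0.22,-0.25,-0.8,0,0,0,0.04,0.22,-0.26,-0.8,0,0,0,0.04,0.21,-0.26,-0.8,0,0,0,0.03,0.2,-0.27,-0.8,0,0,0,0.03,0.19,-0.28,-0.8,0,0,0,0.03,0.18,-0.29,-0.8,0,0,0,0.03,0.17,-0.3,-0.8,0,0,0,0,0,0,-0.8]'

```text
time_s: 23.1
position: [0.6095, 0.2111, 0.0507]
tcp_rot: [[0.173, 0.985, 0.001], [0.985, -0.173, 0.0], [0.001, 0.001, -1.0]]
force: [-3.6, -0.8, 9.9]
opening: 0.201
```

Emit:
send_rows --moves '[0,0,0,0.03,0.15,-0.3,-0.8,0,0,0,0.02,0.14,-0.3,-0.8,0,0,0,0.02,0.13,-0.31,-0.8,0,0,0,0.02,0.12,-0.31,-0.8,0,0,0,0.01,0.08,-0.22,-0.8,0,0,0,0.01,0.07,-0.21,-0.8,0,0,0,0,0,0,-0.8]'

```text
time_s: 23.8
position: [0.6109, 0.219, 0.0338]
tcp_rot: [[0.174, 0.985, 0.002], [0.985, -0.174, 0.002], [0.002, 0.002, -1.0]]
force: [-2.1, 3.9, 7.5]
opening: 0.199
```

Run:
```python
from fit import *
import pickle
e=cap('side','s14.png')
cv2.imwrite('pics/s14c.png',cv2.resize(e['pixels'][130:230,250:380,::-1],None,fx=6,fy=6,interpolation=cv2.INTER_CUBIC))
```

```text
(no output)
```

View pics/s14c.png

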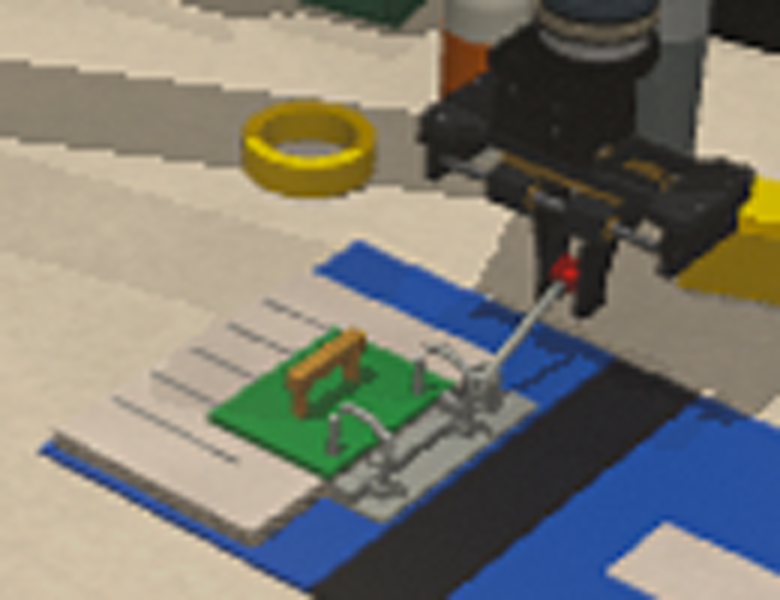

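Emit:
send_rows --moves '[0,0,0,0.01,0.06,-0.2,-0.8,0,0,0,0.01,0.06,-0.2,-0.8,0,0,0,0.01,0.05,-0.2,-0.8,0,0,0,0,0.04,-0.2,-0.8,0,0,0,0,0,0,-0.8]'

```text
time_s: 24.35
position: [0.6114, 0.2214, 0.0255]
tcp_rot: [[0.174, 0.985, 0.002], [0.985, -0.174, 0.003], [0.003, 0.002, -1.0]]
force: [-1.1, 4.4, 5.4]
opening: 0.202
```

```bash
cat > q.py <<'E'
from fit import *
import sys
e=cap('side','s%s.png'%sys.argv[1])
cv2.imwrite('pics/s%sc.png'%sys.argv[1],cv2.resize(e['pixels'][130:230,250:380,::-1],None,fx=6,fy=6,interpolation=cv2.INTER_CUBIC))
p=cv2.cvtColor(e['pixels'],cv2.COLOR_RGB2HSV)
m=cv2.inRange(p,(0,150,80),(6,255,255))|cv2.inRange(p,(174,150,80),(180,255,255)); m[:150]=0;m[200:]=0;m[:,:320]=0;m[:,360:]=0
x,y,w,h=cv2.boundingRect(cv2.findNonZero(m)); print('red',x,y,w,h,x+w/2,y+h/2)
R=cv2.Rodrigues(np.array([0,0,np.radians(-10)]))[0]
for q in (0,.05,.1,.2,.3,.4): print(q,proj(e,R@[.025,.07+.09*np.cos(.2+q),.024+.09*np.sin(.2+q)]+[.559,.068,0]).round(1))
E
python3 q.py 15
```

```text
red 342 174 5 6 344.5 177.0
0 [344.3 178.2]
0.05 [344.2 177.3]
0.1 [344.1 176.5]
0.2 [343.8 174.8]
0.3 [343.4 173.4]
0.4 [342.8 172.1]
```

View pics/s15c.png

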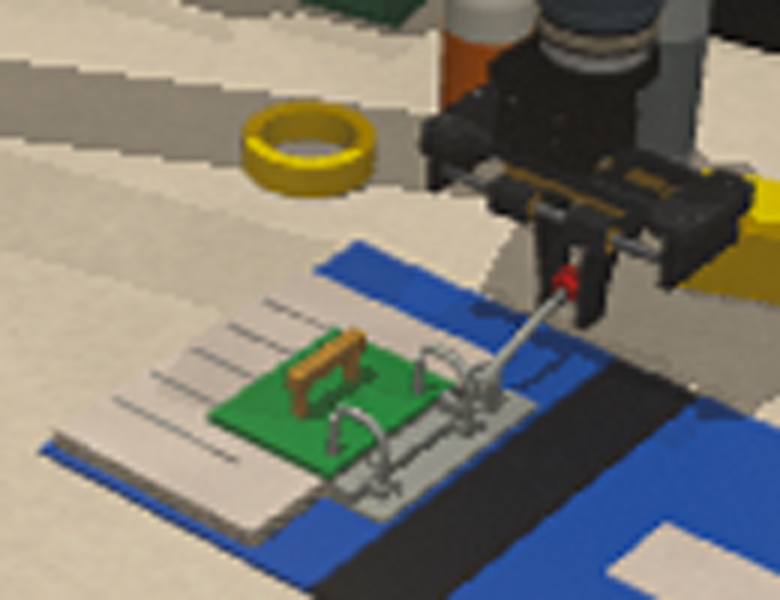

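Emit:
send_rows --moves '[0,0,0,0,0,-0.1,-0.8,0,0,0,0,0,-0.1,-0.8,0,0,0,0,0,-0.1,-0.8,0,0,0,0,0,0,-0.8]'

```text
time_s: 24.8
position: [0.6115, 0.222, 0.0225]
tcp_rot: [[0.175, 0.985, 0.003], [0.985, -0.175, 0.004], [0.004, 0.002, -1.0]]
force: [-1.5, 6.5, 4.6]
opening: 0.202
```

Emit:
send_rows --moves '[0,0,0,0,-0.05,-0.1,-0.8,0,0,0,0,-0.05,-0.1,-0.8,0,0,0,0,-0.05,-0.1,-0.8,0,0,0,0,0,0,-0.8]'

```text
time_s: 25.2
position: [0.6116, 0.2222, 0.0196]
tcp_rot: [[0.175, 0.984, 0.004], [0.984, -0.175, 0.006], [0.007, 0.003, -1.0]]
force: [-1.0, 12.7, 5.0]
opening: 0.198
```

```bash
python3 q.py 16
```

```text
red 342 175 5 6 344.5 178.0
0 [344.3 178.2]
0.05 [344.2 177.3]
0.1 [344.1 176.5]
0.2 [343.8 174.8]
0.3 [343.4 173.4]
0.4 [342.8 172.1]
```

Emit:
send_rows --moves '[0,0,0,0,0.15,0,-0.8,0,0,0,0,0.1,0,-0.8,0,0,0,0,0,0,-0.7,0,0,0,0,0,0,-0.4,0,0,0,0,0,0,-0.1,0,0,0,0,0,0,0,0,0,0,0,0,1,0,0,0,0,0,0,2,0,0,0,0,0,0,2.5,0,0,0,0,0,0,0,-0.5,0,0,0,0,0,0,-1,0,0,0,0,0,0,-1,0,0,0,0,0,0,-1,0,0,0,0,0,0,-1,0,0,0,0,0,0,-1]'

```text
time_s: 26.75
position: [0.6102, 0.2203, 0.0728]
tcp_rot: [[0.174, 0.985, -0.001], [0.985, -0.174, -0.0], [-0.0, -0.001, -1.0]]
force: [-0.2, 0.7, -0.4]
opening: 0.058
```

```bash
python3 q.py 17
```

```text
red 343 175 5 6 345.5 178.0
0 [344.3 178.2]
0.05 [344.2 177.3]
0.1 [344.1 176.5]
0.2 [343.8 174.8]
0.3 [343.4 173.4]
0.4 [342.8 172.1]
```

View pics/s17c.png

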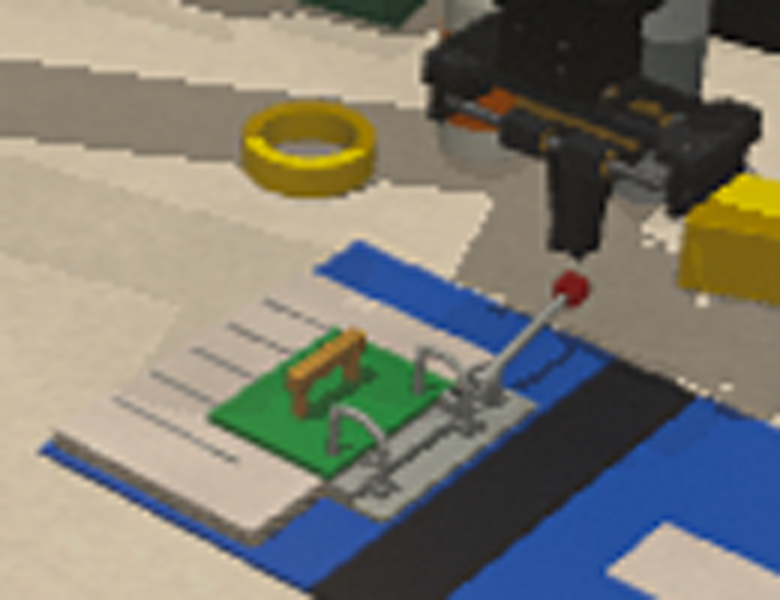

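Emit:
send_rows --moves '[0,0,0,0,0,-0.8,-1,0,0,0,0,0,-0.6,-1,0,0,0,0,0,-0.4,-1,0,0,0,0,0,-0.1,-1,0,0,0,0,0,0,-1]'

```text
time_s: 27.3
position: [0.6104, 0.2203, 0.0541]
tcp_rot: [[0.174, 0.985, -0.001], [0.985, -0.174, -0.0], [-0.0, -0.001, -1.0]]
force: [-0.0, -0.4, -0.4]
opening: 0.006
```

Emit:
send_rows --moves '[0,0,0,0,0,-0.1,-1,0,0,0,0,0,-0.1,-1,0,0,0,0,0,0,-1]'

```text
time_s: 27.6
position: [0.6107, 0.2204, 0.0526]
tcp_rot: [[0.174, 0.985, 0.0], [0.985, -0.174, 0.0], [0.0, 0.0, -1.0]]
force: [0.2, 1.1, -0.3]
opening: 0.009
```

Emit:
send_rows --moves '[0,0,0,0,0,-0.1,-1,0,0,0,0,0,0,-1]'

```text
time_s: 27.8
position: [0.6107, 0.2204, 0.0516]
tcp_rot: [[0.174, 0.985, 0.0], [0.985, -0.174, 0.0], [0.0, 0.0, -1.0]]
force: [-0.5, 1.2, 0.7]
opening: 0.002
```

Emit:
send_rows --moves '[0,0,0,0,0,-0.05,-1,0,0,0,0,0,0,-1]'

```text
time_s: 28.0
position: [0.6106, 0.2204, 0.051]
tcp_rot: [[0.174, 0.985, 0.0], [0.985, -0.174, -0.0], [-0.0, 0.0, -1.0]]
force: [-0.1, 0.4, 1.0]
opening: 0.006
```

Emit:
send_rows --moves '[0,0,0,0,0,-0.05,-1,0,0,0,0,0,0,-1]'

```text
time_s: 28.2
position: [0.6106, 0.2204, 0.0506]
tcp_rot: [[0.174, 0.985, 0.0], [0.985, -0.174, 0.0], [0.0, 0.0, -1.0]]
force: [0.2, 0.4, 0.8]
opening: 0.006
```

Emit:
send_rows --moves '[0,0,0,0,0,-0.05,-1,0,0,0,0,0,0,-1]'

```text
time_s: 28.4
position: [0.6107, 0.2204, 0.0503]
tcp_rot: [[0.174, 0.985, 0.0], [0.985, -0.174, 0.0], [0.0, 0.0, -1.0]]
force: [-1.0, -0.2, 3.0]
opening: 0.004
```

Emit:
send_rows --moves '[0,0,0,0,0,-0.05,-1,0,0,0,0,0,0,-1]'

```text
time_s: 28.6
position: [0.6107, 0.2205, 0.05]
tcp_rot: [[0.174, 0.985, 0.0], [0.985, -0.174, 0.0], [0.0, 0.0, -1.0]]
force: [-1.0, 0.1, 5.1]
opening: 0.007
```

Emit:
send_rows --moves '[0,0,0,0,0,-0.05,-1,0,0,0,0,0,0,-1]'

```text
time_s: 28.8
position: [0.6107, 0.2204, 0.0498]
tcp_rot: [[0.174, 0.985, 0.0], [0.985, -0.174, 0.0], [0.0, 0.0, -1.0]]
force: [-1.7, -0.8, 6.9]
opening: 0.007
```

Emit:
send_rows --moves '[0,0,0,0,0,-0.05,-1,0,0,0,0,0,-0.05,-1,0,0,0,0,0,0,-1,0,0,0,0,0,0,-1]'

```text
time_s: 29.2
position: [0.6108, 0.2205, 0.0494]
tcp_rot: [[0.174, 0.985, 0.001], [0.985, -0.174, 0.0], [0.0, 0.001, -1.0]]
force: [-2.5, -0.8, 9.4]
opening: 0.005
```

```bash
python3 q.py 18
```

```text
red 343 178 5 4 345.5 180.0
0 [344.3 178.2]
0.05 [344.2 177.3]
0.1 [344.1 176.5]
0.2 [343.8 174.8]
0.3 [343.4 173.4]
0.4 [342.8 172.1]
```

Emit:
send_rows --moves '[0,0,0,0,0,0.1,-1,0,0,0,0,0,0.5,-1,0,0,0,0,0,2,-1,0,0,0,0,0,4,-1,0,0,0,0,0,4,-1,0,0,0,0,-4,3,-1,0,0,0,0,-4,0,-1,0,0,0,0,-4,0,-1,0,0,0,0,-4,0,-1,0,0,0,0,-4,0,-1,0,0,0,0,0,0,-1,0,0,0,0,0,0,-1]'

```text
time_s: 30.45
position: [0.6104, 0.0193, 0.1836]
tcp_rot: [[0.176, 0.984, -0.001], [0.984, -0.176, 0.0], [0.0, -0.001, -1.0]]
force: [-1.0, 0.1, 0.2]
opening: 0.003
```

```bash
python3 q.py 19
python3 - <<'E'
from fit import *
import pickle
c=cap('wrist','w19.png');pickle.dump((c,read_state()),open('w19.pkl','wb'))
E
```

```text
red 342 176 6 5 345.0 178.5
0 [344.3 178.2]
0.05 [344.2 177.3]
0.1 [344.1 176.5]
0.2 [343.8 174.8]
0.3 [343.4 173.4]
0.4 [342.8 172.1]
```

View pics/s19c.png

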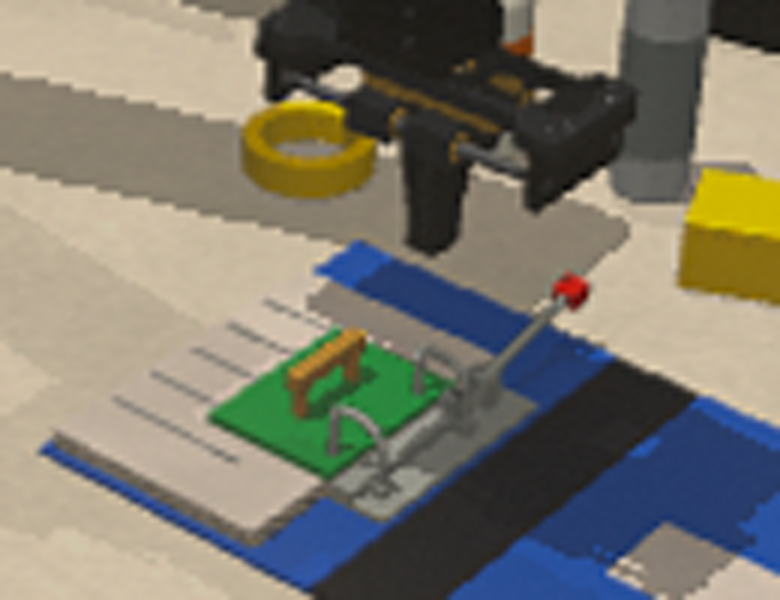

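View pics/w19.png

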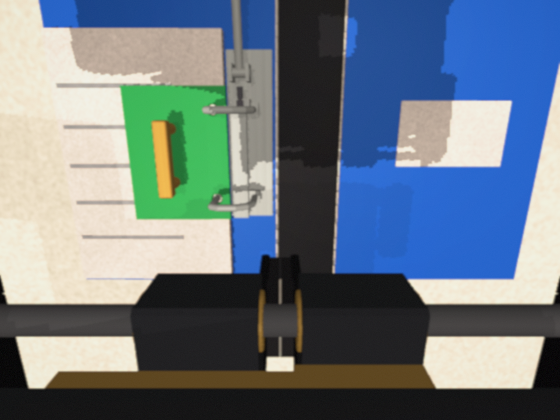

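Run:
```python
from fit import *
import pickle
c,st=pickle.load(open('w19.pkl','rb'))
g=cv2.inRange(cv2.cvtColor(c['pixels'],cv2.COLOR_RGB2HSV),(45,90,30),(80,255,255))
k=max(cv2.findContours(g,cv2.RETR_EXTERNAL,cv2.CHAIN_APPROX_NONE)[0],key=cv2.contourArea)
q=cv2.approxPolyDP(cv2.convexHull(k),6,True)[:,0].astype(float); print(q.tolist())
R=np.array([[np.cos(.1754),np.sin(.1754)],[-np.sin(.1754),np.cos(.1754)]])
F=np.array([R.T@(onz(c,*p,.021)[:2]-[.5585,.0686]) for p in q]); print(F.round(4).tolist(),F.mean(0))
def red(px):
    p=cv2.cvtColor(px,cv2.COLOR_RGB2HSV).astype(int)
    m=((p[...,0]<7)|(p[...,0]>173))&(p[...,1]>130)&(p[...,2]>60); m[:150]=0;m[200:]=0;m[:,:325]=0;m[:,360:]=0
    y,x=np.nonzero(m); return x.mean(),y.mean(),len(x)
print(red(pickle.load(open('c0.pkl','rb'))['side']['pixels']))
for n in (15,16,17,18,19): print(n,red(cv2.imread('pics/s%d.png'%n)[:,:,::-1].copy()))
```

```text
[[121.0, 86.0], [224.0, 86.0], [230.0, 218.0], [137.0, 218.0]]
[[-0.0771, 0.0593], [0.0108, 0.0593], [0.0112, -0.0587], [-0.0771, -0.0587]] [-0.03305927  0.00030096]
(np.float64(345.0), np.float64(178.0), 21)
15 (np.float64(344.0625), np.float64(176.1875), 16)
16 (np.float64(344.0625), np.float64(177.1875), 16)
17 (np.float64(344.875), np.float64(177.375), 24)
18 (np.float64(345.0), np.float64(178.73333333333332), 15)
19 (np.float64(344.7391304347826), np.float64(178.0), 23)
```

```bash
python3 -c "
from h import *
print(hand_in())"
```

```text
the job is handed in; nothing more can be done
None
```

The job is handed in at about 30 s of the 72 s allowed. The hand-in call gives no verdict, so what follows is my own last checks.

**What I did:**
1. Pinched the red block and lifted the lever along its arc until the rings stood open.
2. Took the green plate by its brass pull and lowered it over both posts onto the pages. The wrist camera showed the left post centred in its hole, and the side camera showed both posts through.
3. Pinched the lever again and brought it back down its arc, released it, and pressed it from above with closed fingers. The pressing force rose to about 9.4 N against the solid stop.

**What the last checks showed:**
- **Plate:** its centre measures (-33.1, 0.3) mm in the file frame, against a target of (-33, 0). It looks flat, with the pull up and both bows closed over the posts.
- **Lever:** the block is back at its starting row in the side image (row 178.0 both times). One pixel there is about 0.06 rad, so the picture alone does not settle the 0.03 limit. I relied on feeling the stop.
- **Forces:** vertical forces on the lever read at most about 11 N. While pinching near the bottom I read a sideways force of about 13 N and eased it off before letting go.
- **Other things:** I saw none of the other objects move in the pictures I viewed, but I did not measure their positions at the end.

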